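Clear the potter's ware board

TASK

Clear the ware board in the pottery. First lift the small bowl that stands in the way and nest it upright in the large bowl where that stands, setting it down gently onto the large bowl's floor before letting go, not dropping it. Then put all three broken sherds lying on the board, two of them tucked beneath its low shelf, into the grey scrap tub, and leave the jar, the vase, the prop and the tub where they are.

Things in the scene. Friction and masses are not known exactly. Their poses are not given: they have to be found in the camera images.
- rack: fixed plywood ware board 260 (x) by 360 (y) by 20 mm thick with a low slatted shelf over its far part. Origin at the centre of the underside, on the table; x points away from the robot (yaw within 0.12 rad).
- shelf_edge (a point): middle of the shelf's lower front edge, axes as the rack's. Shelf: rack x = +30 to +130 mm, three slats along y 18 wide and 16 mm thick with gaps too narrow for fingers, underside 165 mm above the board; at y = +-165 mm a 12 mm bearer beneath and a 25 mm post at the far corner. A gripper leaning 25 to 35 degrees, fingers away from the robot and down, reaches beneath; an upright one cannot.
- board_top (a point): middle of the upper face of the ware board, 20 mm above the table, axes as the rack's
- sherd_a: a broken piece of terracotta, a lump about 46 long (its x) by 34 wide (its y, two flat upright sides over the middle 70 % of the length, ragged ends) by 22 mm high, 60 g give or take 40 %; origin at the centre of its underside, z up. Starts flat on the board beneath the shelf, its centre 6 to 16 mm behind the shelf's front edge and its x within 0.4 rad of the rack's x.
- sherd_b: a broken piece of terracotta, a lump about 40 long (its x) by 28 wide (its y, two flat upright sides over the middle 70 % of the length, ragged ends) by 20 mm high, 40 g give or take 40 %; origin at the centre of its underside, z up. Starts flat on the board beneath the shelf, its centre 6 to 16 mm behind the shelf's front edge and its x within 0.4 rad of the rack's x.
- sherd_c: a broken piece of terracotta, a lump about 50 long (its x) by 36 wide (its y, two flat upright sides over the middle 70 % of the length, ragged ends) by 24 mm high, 80 g give or take 40 %; origin at the centre of its underside, z up. Starts flat in the open on the near part of the board on one side of the small bowl (the jar is on the other), its x within 0.4 rad of the rack's x.
- bowl_small: small white ceramic bowl, round, 92 mm across the rim, 54 mm high, wall 5 mm thick and nearly upright (8 degrees outward) over its upper 36 mm, foot 56 mm across, 130 g give or take 30 %; starts upright mid-way along the board's near part, its nearest rim 120 to 152 mm in front of the shelf's front edge. Can be pinched by the rim. Origin at the centre of its underside, z up.
- bowl_large: large white ceramic bowl, round, 176 mm across the rim, 64 mm high, foot 104 mm across, flat inner floor about 90 mm across and 7 mm above its underside, 550 g; stands loose on the table to the left or right of the board. Origin at the centre of its underside, z up.
- tub: fixed open grey plastic scrap tub, 180 (x) by 150 (y) by 80 mm high outside, walls and floor 5 mm; on the table on the other side of the board from the large bowl. Origin at the centre of its underside, z up.
- tub_in (a point): centre of the tub's inner floor, axes as the tub's
- jar: bystander: small glass jar with a steel cap, 42 mm across, 62 mm high, standing on the near part of the board on the other side of the small bowl from the open sherd; origin at the centre of its underside
- vase: bystander: white vase 115 mm high, 84 mm across, standing on top of the shelf; origin at the centre of its underside
- prop: bystander: white kiln prop, an upright cylinder 40 mm across and 70 mm high, on the table beside the rack; origin at the centre of its underside

How it is judged:
By the outcome, as a careful person would: the job done as asked, in the order asked, and still so for the second after the job is handed in, with the robot touching nothing.
It also fails if it takes over 70 s, if anything falls off the work surface, if the arm or the gripper's body presses on something with over 40 N, if the wrist force passes 120 N, or if a joint passes its speed limit or range.

ROBOT

A 6-joint arm with a two-finger parallel gripper is mounted at the origin on the work surface. World frame = base frame: x ahead of the robot, y to its left, z up, the work surface at z = 0. Lengths are in mm, angles in rad, forces in N, time in s.
With the tool pointing down it reaches from about 300 to 775 mm from the base axis. Payload 14.6 kg.
Tool frame: the origin (TCP) lies between the finger pads; the fingertips stand 8 mm ahead of it and the grasp point (between the pads) lies 11 mm behind it; z points along the fingers, y is the direction in which the jaws open and shut (so a half turn about z gives the same grasp; the last joint's range is limited). The gripper opens to 94 mm and grips with 3 to 60 N. Pads are 16 mm wide; open, the fingers measure 119 mm over their backs; the gripper's body (75 mm by 177 mm) begins 78 mm behind the grasp point.
Start: joints at [1.048, 0.3, 1.521, -0, 1.321, -0.067], TCP at [242.095, 493.841, 213.446] pointing down, gripper open.
Joint ranges: [-3.03, 3.03], [-0.79, 2.21], [0.23, 2.52], [-1.04, 4.18], [0, 3.07], [-2.55, 2.55]. Speed limits (rad/s): [2.22, 2.22, 2.57, 3.14, 3.14, 3.14].

INTERFACE

Orientations are given as [roll, pitch, yaw] about the fixed x, y, z axes, in that order (R = Rz(yaw) Ry(pitch) Rx(roll)).
In Python, from cell import read_state, imaging, sign_off gives the robot as it stands. The module is installed in compiled form; this text tells all that it offers.
- The arm moves only by the tool send_rows, never from a script. Its argument "rows" is a list of rows, each a list of 6 numbers: the shift along the tool's x, y, z in cm, then the turn, a rotation vector about the tool's x, y, z in degrees. A call has 1 to 12 rows; each row is the pose to reach, as a shift and turn from the pose commanded when the call began, along the tool's axes at that moment; what a row does not reach only later rows make up. A row lasts 1/8 s, in which the tool goes at most 62.5 mm and 10.7 degrees, less where a joint would pass 70% of its speed; a pose out of reach is approached as far as the arm can. A call with a gripper value outside its range is refused whole. "hand" is the opening, from -1 (shut) to 1 (fully open), set as the call begins (left out, the last holds). The fingers move at their own pace and stop on an object; "grip_force" is the grip in N (left out, the last holds). Time passes only in rows, so rows that repeat a pose let the fingers close. It gives the time, the measured TCP pose, the force and the opening at its end, in the units of the state.
- read_state(): the state, without advancing time (a new reading comes with each control period).
- imaging.camera(name): name is "scene" or "top"; returns a dict with "image" (384x512x3 uint8, blue, green, red), "fx", "fy", "cx", "cy" (pixels), "R" (3x3) and "t" (3): a world point X has camera coordinates R X + t. Camera axes: x right, y down, z forward; pixel columns grow to the right and rows downward; lengths in mm; the calibration is good to about 2 mm. A picture is of the moment at which its call begins. There is no depth.
- sign_off(): hands the job in, once; it reports no verdict.
The state is a dict: "clock": time; "joints": joint angles; "qd": joint speeds; "effort": joint torques, N m; "eef_pos": TCP position; "eef_rot": TCP orientation; "wrist_force": force on the tool from outside, world axes, zero at the start; "moment": the same for the moment, N m; "finger_gap": finger opening in mm.
Only numpy, scipy, OpenCV 4.12 (cv2) and the standard library are available. Lean on these libraries where they do the work, as an engineer would, in place of code of your own. Each camera call takes 0.05 s, during which the arm holds its last target.

## Working session

There is one attempt and no reset: what is moved stays moved. The work goes in short steps, Python scripts to look and compute and a tool call to move; the robot and the scene stay as the last step left them, time stands still between calls to the robot, and variables do not carry over. Pictures are saved under pics/ and viewed, and the job is handed in when it is done.

Besides the shell and the picture viewer there is one more tool, called as name([rows], argument=value, ...), one row to a line, values as JSON. send_rows: Moves the arm, as the interface text tells. Its arguments: {"type":"object","properties":{"rows":{"type":"array"},"hand":{"type":"number"},"grip_force":{"type":"number"}},"required":["rows"]}

```bash
mkdir -p pics; ls
cat > h.py <<'E'
import numpy as np, cv2, pickle
from cell import read_state, imaging, sign_off
from scipy.spatial.transform import Rotation as Rn
def snap(tag):
    out={}
    for n in ("scene","top"):
        c=imaging.camera(n); out[n]=c
        cv2.imwrite(f"pics/{tag}_{n}.png",c["image"])
    pickle.dump(out,open(f"pics/{tag}.pkl","wb"))
    return out
def load(tag): return pickle.load(open(f"pics/{tag}.pkl","rb"))
def K(c): return np.array([[c["fx"],0,c["cx"]],[0,c["fy"],c["cy"]],[0,0,1.]])
def proj(c,X):
    X=np.atleast_2d(np.asarray(X,float)); p=X@np.array(c["R"]).T+np.array(c["t"])
    return np.c_[c["fx"]*p[:,0]/p[:,2]+c["cx"], c["fy"]*p[:,1]/p[:,2]+c["cy"]]
def onz(c,uv,z):
    uv=np.atleast_2d(np.asarray(uv,float)); R=np.array(c["R"]);t=np.array(c["t"])
    C=-R.T@t; d=np.c_[(uv[:,0]-c["cx"])/c["fx"],(uv[:,1]-c["cy"])/c["fy"],np.ones(len(uv))]@R
    return C+d*((z-C[2])/d[:,2])[:,None]
def tri(cs,uvs):
    A=[];b=[]
    for c,uv in zip(cs,uvs):
        R=np.array(c["R"]);t=np.array(c["t"]);C=-R.T@t
        d=R.T@np.array([(uv[0]-c["cx"])/c["fx"],(uv[1]-c["cy"])/c["fy"],1]);d/=np.linalg.norm(d)
        M=np.eye(3)-np.outer(d,d);A.append(M);b.append(M@C)
    X=np.linalg.solve(sum(A),sum(b))
    return X,[np.linalg.norm(M@X-bb) for M,bb in zip(A,b)]
E
python3 - <<'E'
from h import *
o=snap("a")
for n,c in o.items(): print(n,c["fx"],c["cx"],c["cy"],-np.array(c["R"]).T@np.array(c["t"]),np.array(c["R"])[2])
print(read_state())
E
```

```text
pics
scene 372.7785356364858 246.3729174879289 191.8526794546249 [ 824.49050915 -286.30868205 1077.36220345] [-0.2427757   0.29890619 -0.92288409]
top 405.8374507193717 253.65886149654833 194.37752678763434 [ 379.17288281    3.73737821 1079.56746608] [ 0.18289868  0.00814855 -0.983098  ]
{'clock': 0.1, 'joints': array([ 1.04839849e+00,  3.00413860e-01,  1.52153802e+00, -2.13358669e-05,
        1.32070866e+00, -6.65733518e-02]), 'qd': array([ 0.00370966, -0.00197723, -0.00159354, -0.00071347,  0.00037077,
       -0.00151316]), 'effort': array([-1.06378564e-03, -5.32636178e+01, -3.53286016e+01,  7.08266487e-02,
        2.35021894e-02, -5.36162236e-05]), 'eef_pos': array([241.98671029, 493.6398983 , 212.93594073]), 'eef_rot': array([-3.14052576e+00, -5.04195367e-05,  2.68577343e+00]), 'wrist_force': array([0.66447865, 0.37473761, 0.19128437]), 'moment': array([ 0.03050257, -0.00685834, -0.00062705]), 'finger_gap': 94.00899835850119}
```

View pics/a_scene.png

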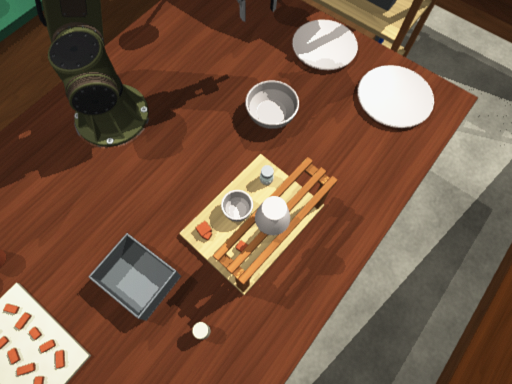

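View pics/a_top.png

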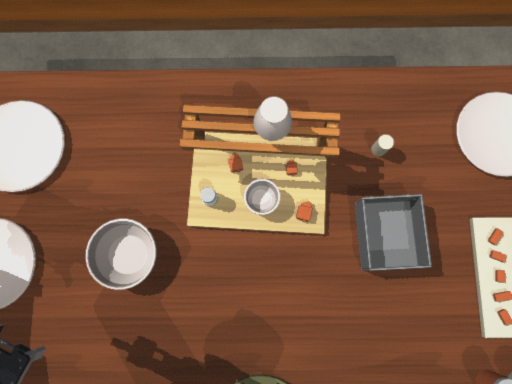

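The top view has the rack at the centre (board about u 188–327, v 150–235), the large bowl at (121,254) and the tub at (392,233). The small bowl is at (262,197), the jar at (208,197), sherd c at (305,211), and two sherds sit under the front slat at (235,163) and (291,167). I'll zoom in.

Run:
```python
from h import *
o=load("a")
t=o["top"]["image"][90:250,170:350]; cv2.imwrite("pics/a_topz.png",cv2.resize(t,None,fx=4.4,fy=3.7*1,interpolation=cv2.INTER_CUBIC) if 0 else cv2.resize(t,(180*4,160*4)[:2],interpolation=cv2.INTER_CUBIC)[:600])
s=o["scene"]["image"][150:300,175:345]; cv2.imwrite("pics/a_scz.png",cv2.resize(s,(170*4,150*4),interpolation=cv2.INTER_CUBIC))
```

```text
(no output)
```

View pics/a_topz.png

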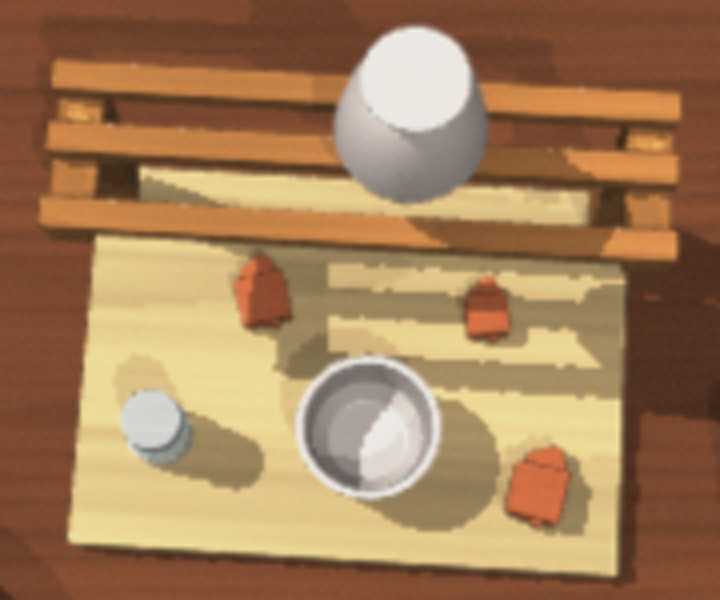

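View pics/a_scz.png

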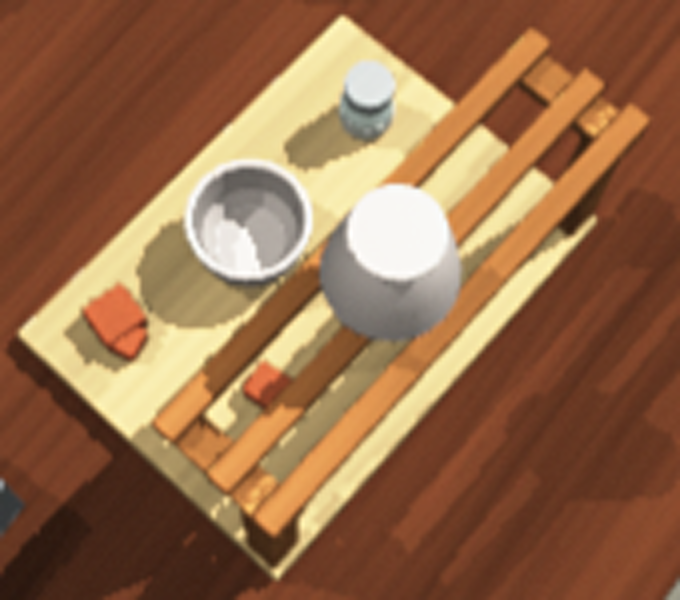

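Run:
```python
from h import *
from scipy.optimize import least_squares
o=load("a");T=o["top"];S=o["scene"]
zt=lambda p:(p[0]/4+170,p[1]/4+90); zs=lambda p:(p[0]/4+175,p[1]/4+150)
obs=[(T,zt((68,542)),(-130,180,20)),(T,zt((617,575)),(-130,-180,20)),
(S,zs((342,16)),(-130,180,20)),(S,zs((18,333)),(-130,-180,20)),(S,zs((277,568)),(130,-180,20)),(S,zs((597,218)),(130,180,20)),
]
def W(p,L):
    c,s=np.cos(p[2]),np.sin(p[2]);return [p[0]+c*L[0]-s*L[1],p[1]+s*L[0]+c*L[1],L[2]]
f=lambda p:np.concatenate([proj(c,W(p,L))[0]-uv for c,uv,L in obs])
r=least_squares(f,[520,0,0]);print(r.x,r.fun.reshape(-1,2).round(1))
for z in (20,): 
  for nm,uv in [("c",(538,487)),("a",(262,305)),("b",(487,318))]: print(nm,onz(T,zt(uv),30))
p=r.x
# slats check
for ys in (175,180):
  for x in (30,130):
    for sg in (1,-1):
      print(x,sg*ys,"top->",((proj(T,W(p,(x,sg*ys,201)))[0]-[170,90])*4).round(),"scene->",((proj(S,W(p,(x,sg*ys,201)))[0]-[175,150])*4).round())
# bowls, tri rim centres
print("small rim",tri([T,S],[zt((368.5,428)),zs((249,221))]))
print("jar cap",tri([T,S],[zt((154,420)),zs((370,83))]))
print("c centre top",tri([T,S],[zt((537,487)),zs((115,318))]))
print("vase top",tri([T,S],[zt((416,78)),zs((398,230))]))
```

```text
[ 6.13687132e+02  1.44608343e+00 -6.60925298e-02] [[-0.6 -0.4]
 [-0.4 -0.6]
 [-0.5 -1.2]
 [-0.8 -0.5]
 [-0.4  2. ]
 [-0.1 -0.7]]
c [[ 527.21233336 -119.76922909   30.        ]]
a [[651.14010032  60.31732079  30.        ]]
b [[640.81691978 -89.30124717  30.        ]]
30 175 top-> [ 44. 224.] scene-> [524.  28.]
30 -175 top-> [666. 258.] scene-> [155. 413.]
130 175 top-> [60. 57.] scene-> [645. 121.]
130 -175 top-> [670.  89.] scene-> [278. 528.]
30 180 top-> [ 35. 223.] scene-> [529.  23.]
30 -180 top-> [675. 258.] scene-> [149. 419.]
130 180 top-> [51. 57.] scene-> [650. 115.]
130 -180 top-> [679.  89.] scene-> [272. 535.]
small rim (array([562.2719562 ,  -8.18259759,  62.09320837]), [np.float64(1.3957479176537257), np.float64(1.3957479176537262)])
jar cap (array([566.67835118, 127.86164913,  76.67806323]), [np.float64(2.615005700786247), np.float64(2.615005700786322)])
c centre top (array([ 526.82698449, -118.55390296,   33.48704485]), [np.float64(0.18604805010507905), np.float64(0.18604805010500478)])
vase top (array([694.15871455, -30.78919821, 314.1282351 ]), [np.float64(1.1319354682615044), np.float64(1.1319354682615603)])
```

Run:
```python
from h import *
o=load("a")
t=o["top"]["image"][180:300,70:180]; cv2.imwrite("pics/a_lb.png",cv2.resize(t,(550,600),interpolation=cv2.INTER_CUBIC))
t=o["top"]["image"][125:285,345:445]; cv2.imwrite("pics/a_tub.png",cv2.resize(t,(350,560),interpolation=cv2.INTER_CUBIC))
s=o["scene"]["image"][70:140,235:310]; cv2.imwrite("pics/a_lbs.png",cv2.resize(s,(600,560),interpolation=cv2.INTER_CUBIC))
s=o["scene"]["image"][225:345,80:220]; cv2.imwrite("pics/a_tubs.png",cv2.resize(s,(700,600),interpolation=cv2.INTER_CUBIC))
```

```text
(no output)
```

View pics/a_lb.png

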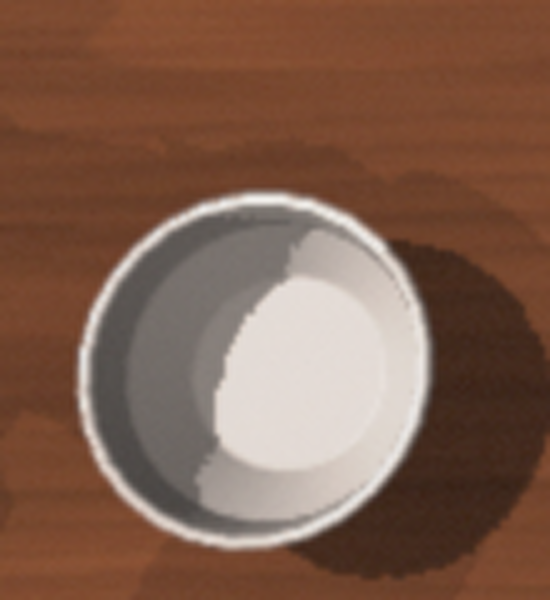

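View pics/a_lbs.png

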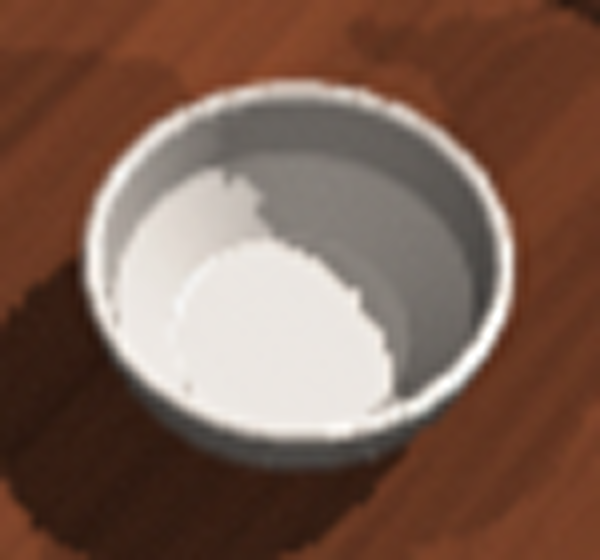

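View pics/a_tub.png

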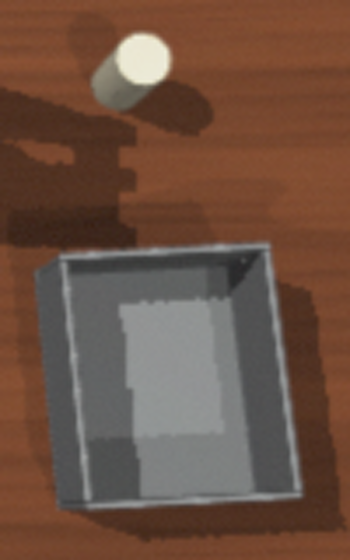

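View pics/a_tubs.png

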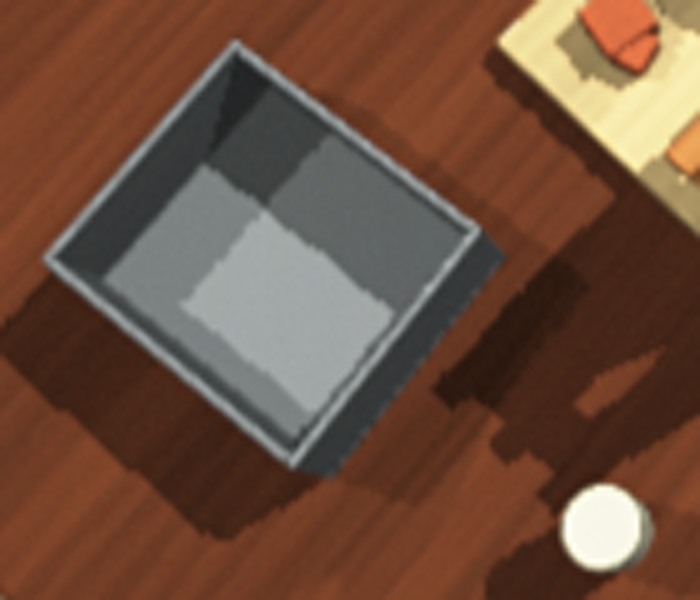

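The large bowl's rim spans about u 86–156, v 218–290 in the top view. The tub's rim corners and the prop at (384,146) show up clearly in both views. Next I'll refine the positions with edge fits.

```bash
cat > fit.py <<'E'
from h import *
from scipy.optimize import least_squares
from scipy.ndimage import map_coordinates
def rimfit(cs,X0,r,thr=None,span=4,inner=False,fix_z=None):
    """bright rim ring: centre of ring ~ radius r (mid wall); find peak of brightness along normal"""
    X=np.array(X0,float)
    for it in range(6):
        obs=[]
        for c in cs:
            g=cv2.cvtColor(c["image"],cv2.COLOR_BGR2HSV).astype(float)
            m=g[...,2]-g[...,1]*1.0   # bright, unsaturated
            for a in np.linspace(0,2*np.pi,72,endpoint=False):
                d=np.array([np.cos(a),np.sin(a),0])
                p=proj(c,X+r*d)[0]; q=proj(c,X+(r+5)*d)[0]; n=(q-p)/np.linalg.norm(q-p)
                s=np.arange(-span,span+.01,.2); P=p[:,None]+n[:,None]*s
                v=map_coordinates(m,[P[1],P[0]],order=1)
                v=np.convolve(v,np.ones(5)/5,'same')[3:-3]; ss=s[3:-3]
                # outer edge: steepest fall going outward
                gr=np.gradient(v); k=np.argmin(gr)
                if gr[k]<-4: obs.append((c,a,p+n*ss[k]))
        def f(x):
            out=[]
            for c,a,uv in obs:
                d=np.array([np.cos(a),np.sin(a),0]); p=proj(c,x+r*d)[0];q=proj(c,x+(r+5)*d)[0];n=(q-p)/np.linalg.norm(q-p)
                out.append((p-uv)@n)
            return out
        R=least_squares(f,X,loss="soft_l1",f_scale=.5); X=R.x
        span=max(2,span-.5)
    return X,np.sqrt(np.mean(R.fun**2)),len(obs)
E
python3 - <<'E'
from fit import *
o=load("a");T=o["top"];S=o["scene"]
print("small both",rimfit([T,S],[562,-8,72],46)); print("small T",rimfit([T],[562,-8,72],46)); print("small S",rimfit([S],[562,-8,72],46))
X0=onz(T,(121,254),64)[0]
print("large both",rimfit([T,S],X0,88));print(" T",rimfit([T],X0,88)); print(" S",rimfit([S],X0,88))
# tub corners
zt=lambda p:(p[0]/3.5+345,p[1]/3.5+125); zs=lambda p:(p[0]/5+80,p[1]/5+225)
tt={"FL":(64,257),"FR":(268,246),"NL":(87,503),"NR":(300,494)}
ts={"FL":(479,231),"NL":(236,43),"NR":(49,258),"FR":(292,463)}
for k in tt: print(k,tri([T,S],[zt(tt[k]),zs(ts[k])])[0].round(1), onz(T,zt(tt[k]),80)[0].round(1),onz(S,zs(ts[k]),80)[0].round(1))
print("prop",tri([T,S],[zt((143,58)),zs((602,527))]))
E
```

```text
small both (array([561.97825171,  -7.8339145 ,  71.92998151]), np.float64(0.2477439100440692), 144)
small T (array([562.00730542,  -7.79968713,  71.44290029]), np.float64(0.2183593924405256), 72)
small S (array([565.07950547, -11.04860797,  83.66373351]), np.float64(0.25451621705889776), 72)
large both (array([422.74139705, 344.56188253,  63.9855128 ]), np.float64(0.32816866676715034), 144)
 T (array([422.42282477, 343.56827776,  66.7019786 ]), np.float64(0.23432140434287407), 72)
 S (array([426.32339295, 339.63103055,  71.82953586]), np.float64(0.29129615082158483), 72)
FL [ 554.8 -261.1   73.2] [ 552.5 -261.3   80. ] [ 558.  -259.4   80. ]
FR [ 561.  -407.4   74.4] [ 559.1 -406.8   80. ] [ 563.6 -405.2   80. ]
NL [ 380.3 -267.6   77.3] [ 380.  -267.5   80. ] [ 381.9 -267.1   80. ]
NR [ 386.1 -414.4   75.7] [ 385.1 -414.4   80. ] [ 389.3 -412.2   80. ]
prop (array([ 704.79781221, -331.19048563,   65.45282852]), [np.float64(1.0180094995671456), np.float64(1.0180094995670257)])
```

Run:
```python
from h import *
o=load("a")
for n,roi in (("top",(140,235,180,335)),("scene",(215,265,185,260))):
    c=o[n]; im=c["image"]; b,g,r=[im[...,i].astype(float) for i in range(3)]
    hsv=cv2.cvtColor(im,cv2.COLOR_BGR2HSV)
    m=((hsv[...,0]<9)|(hsv[...,0]>172))&(hsv[...,1]>150)&(r>90); M=np.zeros(m.shape,np.uint8)
    M[roi[0]:roi[1],roi[2]:roi[3]]=m[roi[0]:roi[1],roi[2]:roi[3]]
    nl,lab,st,ce=cv2.connectedComponentsWithStats(M)
    for i in range(1,nl):
        if st[i,4]<25: continue
        ys,xs=np.where(lab==i); 
        P=onz(c,np.c_[xs,ys],31)[:,:2]
        rc=cv2.minAreaRect(P.astype(np.float32))
        print(n,st[i],ce[i].round(1),"rect@31",np.round(rc[0],1),np.round(rc[1],1),round(rc[2],1), "x",P[:,0].min().round(),P[:,0].max().round(),"y",P[:,1].min().round(),P[:,1].max().round())
t=o["top"]["image"]; 
a=cv2.resize(t[150:178,222:250],(360,360),interpolation=cv2.INTER_CUBIC);b=cv2.resize(t[150:178,278:306],(360,360),interpolation=cv2.INTER_CUBIC)
c=cv2.resize(t[198:226,291:319],(360,360),interpolation=cv2.INTER_CUBIC);s=cv2.resize(o["scene"]["image"][217:245,192:220],(360,360),interpolation=cv2.INTER_CUBIC)
s2=cv2.resize(o["scene"]["image"][232:260,228:256],(360,360),interpolation=cv2.INTER_CUBIC)
cv2.imwrite("pics/a_sh.png",cv2.resize(np.vstack([np.hstack([a,b,c]),np.hstack([s,s2,s2*0])]),(780,520)))
```

```text
scene [196 228  15  12  53] [204.3 233.2] rect@31 [ 531.8 -129.1] [43.4 30.3] 33.6 x 505.0 553.0 y -136.0 -107.0
scene [236 244  11   7  47] [240.9 246.7] rect@31 [644.  -90.7] [28.7 17.5] 38.6 x 631.0 652.0 y -102.0 -75.0
```

View pics/a_sh.png

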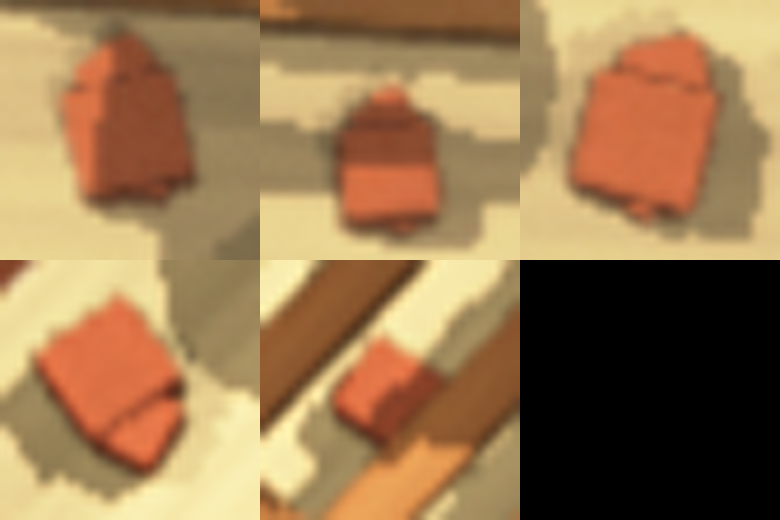

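Run:
```python
from h import *
o=load("a");T=o["top"];S=o["scene"]
s=28/260
D={"a":((222,150),(118,85),(138,189),42,(107,-23)),"b":((278,150),(126,128),(132,220),40,0),"c":((291,198),(138,85),(112,198),44,0)}
for k,(o0,f,n,z,_) in D.items():
    f=np.array(o0)+np.array(f)*s-.5; n=np.array(o0)+np.array(n)*s-.5
    F=onz(T,f,z)[0];N=onz(T,n,z)[0]; d=F-N
    print(k,"centre",((F+N)/2).round(1),"len",np.linalg.norm(d).round(1),"yaw deg",np.degrees(np.arctan2(d[1],d[0])).round(1))
    r=np.array([613.7,1.4]);y=-.066;R=np.array([[np.cos(y),np.sin(y)],[-np.sin(y),np.cos(y)]])
    print("   rack local",(R@(((F+N)/2)[:2]-r)).round(1))
# triangulate c and b: scene crops
c_s=np.array((192,217))+np.array((110,385-260))*s-.5
print("c tri",tri([T,S],[np.array((291,198))+np.array((125,142))*s-.5,np.array((192,217))+np.array((112,108))*s-.5]))
st=read_state();print(st["eef_pos"],st["eef_rot"],st["finger_gap"])
```

```text
a centre [653.5  60.3  42. ] len 31.1 yaw deg 10.6
   rack local [35.8 61.3]
b centre [641.8 -87.6  40. ] len 26.9 yaw deg 2.2
   rack local [ 33.9 -86.9]
c centre [ 522.7 -116.7   44. ] len 32.5 yaw deg -14.5
   rack local [ -83.  -123.8]
c tri (array([ 524.09111819, -116.8100565 ,   36.32104656]), [np.float64(0.8838972617779806), np.float64(0.8838972617780112)])
[241.98671029 493.6398983  212.93594073] [-3.14052576e+00 -5.04195367e-05  2.68577343e+00] 94.00899835850119
```

```bash
cat > plan.py <<'E'
from h import *
def pose(p,axy=None,yaw=None,lean=(0,0)):pass
def Rot(zdir,ydir):
    z=np.array(zdir,float);z/=np.linalg.norm(z); y=np.array(ydir,float); y-=z*(y@z); y/=np.linalg.norm(y)
    return np.c_[np.cross(y,z),y,z]
def row(P,R,P0=None,R0=None):
    s=read_state()
    if P0 is None: P0=s["eef_pos"]; R0=Rn.from_euler("xyz",s["eef_rot"]).as_matrix()
    sh=R0.T@(np.array(P)-P0)/10; rv=np.degrees(Rn.from_matrix(R0.T@R).as_rotvec())
    return np.r_[sh,rv]
def show(*a):
    for P,R in a: print(np.round(row(P,R),2).tolist())
def st():
    s=read_state(); print("t",round(s["clock"],2),"pos",s["eef_pos"].round(1),"j",s["joints"].round(2),"F",s["wrist_force"].round(2),"gap",s["finger_gap"].round(1))
    R=Rn.from_euler("xyz",s["eef_rot"]).as_matrix(); print("z",R[:,2].round(3),"y",R[:,1].round(3))
E
python3 - <<'E'
from plan import *
z8=[np.sin(np.radians(8)),0,-np.cos(np.radians(8))]
R=Rot(z8,[1,0,0])
show(([514,-7.5,150],R))
E
```

```text
[-46.48, -33.02, 6.33, -7.21, -4.43, 63.78]
```

send_rows([
  [-46.5, -33, 6.3, -7.2, -4.4, 63.8],
  [-46.5, -33, 6.3, -7.2, -4.4, 63.8],
  [-46.5, -33, 6.3, -7.2, -4.4, 63.8],
  [-46.5, -33, 6.3, -7.2, -4.4, 63.8],
  [-46.5, -33, 6.3, -7.2, -4.4, 63.8],
  [-46.5, -33, 6.3, -7.2, -4.4, 63.8],
  [-46.5, -33, 6.3, -7.2, -4.4, 63.8],
  [-46.5, -33, 6.3, -7.2, -4.4, 63.8],
  [-46.5, -33, 6.3, -7.2, -4.4, 63.8],
  [-46.5, -33, 6.3, -7.2, -4.4, 63.8],
  [-46.5, -33, 6.3, -7.2, -4.4, 63.8],
  [-46.5, -33, 6.3, -7.2, -4.4, 63.8],
], hand=-0.15, grip_force=20)

```text
clock: 1.6
eef_pos: [513.9, -5.9, 150.6]
eef_rot: [3.002, -0.001, 1.572]
wrist_force: [-0.6, -0.2, -1.1]
finger_gap: 40.1
```

Run:
```python
from plan import *
st()
z8=[np.sin(np.radians(8)),0,-np.cos(np.radians(8))]
R=Rot(z8,[1,0,0])
show(([511.5,-7.5,125],R),([516.5,-7.5,90],R),([521.3,-7.5,54],R))
```

```text
Traceback (most recent call last):
  File "plan.py", line 14, in st
    s=read_state(); print("t",round(s["clock"],2),"pos",s["eef_pos"].round(1),"j",s["joints"].round(2),"F",s["wrist_force"].round(2),"gap",s["finger_gap"].round(1))
                                                                                                                                           ^^^^^^^^^^^^^^^^^^^^^
AttributeError: 'float' object has no attribute 'round'
```

```bash
sed -i 's/s\["finger_gap"\].round(1)/round(s["finger_gap"],1)/' plan.py
python3 - <<'E'
from plan import *
st()
z8=[np.sin(np.radians(8)),0,-np.cos(np.radians(8))]
R=Rot(z8,[1,0,0])
show(([511.5,-7.5,125],R),([516.5,-7.5,90],R),([521.3,-7.5,54],R))
o=snap("b")
t=o["top"]["image"][130:250,170:350]; cv2.imwrite("pics/b_z.png",cv2.resize(t,(720,480)))
E
```

```text
t 1.6 pos [513.9  -5.9 150.6] j [-0.09  0.21  1.8   0.02  1.   -0.1 ] F [-0.56 -0.2  -1.09] gap 40.1
z [ 0.139  0.002 -0.99 ] y [0.99  0.001 0.139]
[-0.16, -0.6, 2.5, 0.01, -0.09, 0.04]
[-0.17, -0.59, 6.04, 0.01, -0.09, 0.04]
[-0.17, -0.62, 9.67, 0.01, -0.09, 0.04]
```

View pics/b_scene.png

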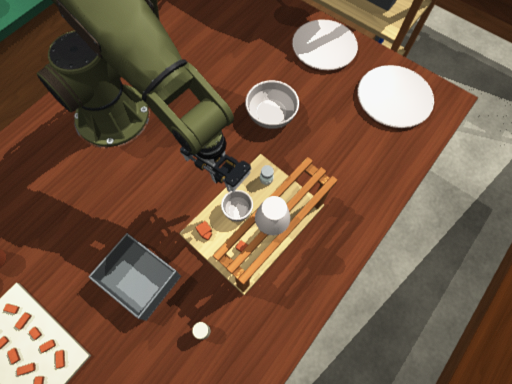

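The gripper hangs just in front of the small bowl's near rim, with its fingertips at about (235,180). It can go down now.

send_rows([
  [-0.2, -0.6, 2.5, 0, 0, 0],
  [-0.2, -0.6, 4.5, 0, 0, 0],
  [-0.2, -0.6, 6.5, 0, 0, 0],
  [-0.2, -0.6, 8, 0, 0, 0],
  [-0.2, -0.6, 9, 0, 0, 0],
  [-0.2, -0.6, 9.6, 0, 0, 0],
  [-0.2, -0.6, 9.6, 0, 0, 0],
])

```text
clock: 2.58
eef_pos: [521.8, -9.0, 54.5]
eef_rot: [3.002, -0.001, 1.571]
wrist_force: [0.0, 0.5, 0.0]
finger_gap: 39.8
```

send_rows([
  [0, 0, 0, 0, 0, 0],
  [0, 0, 0, 0, 0, 0],
  [0, 0, 0, 0, 0, 0],
  [0, 0, 0, 0, 0, 0],
], hand=-1, grip_force=20)

```text
clock: 3.08
eef_pos: [521.8, -9.0, 54.6]
eef_rot: [3.002, -0.001, 1.57]
wrist_force: [-0.1, 0.5, 0.5]
finger_gap: 6.5
```

send_rows([
  [0, 0, 0, 0, 0, 0],
  [0, 0, 0, 0, 0, 0],
  [0, 0, -0.2, 0, 0, 0],
  [0, 0, -0.5, 0, 0, 0],
  [0, 0, -1, 0, 0, 0],
  [0, 0, -1.5, 0, 0, 0],
  [0, 0, -1.5, 0, 0, 0],
])

```text
clock: 3.95
eef_pos: [519.9, -9.1, 69.9]
eef_rot: [3.001, -0.001, 1.57]
wrist_force: [0.3, -0.7, -1.3]
finger_gap: 6.6
```

Run:
```python
from plan import *
st()
o=snap("c")
t=o["top"]["image"][130:250,200:320]; s=o["scene"]["image"][150:270,175:295]
cv2.imwrite("pics/c_z.png",cv2.resize(np.hstack([t,s]),(800,400),interpolation=cv2.INTER_CUBIC))
```

```text
t 3.95 pos [519.9  -9.1  69.9] j [-0.1   0.34  1.85  0.02  0.82 -0.11] F [ 0.35 -0.72 -1.34] gap 6.6
z [ 0.14   0.001 -0.99 ] y [ 0.99 -0.    0.14]
```

View pics/c_z.png

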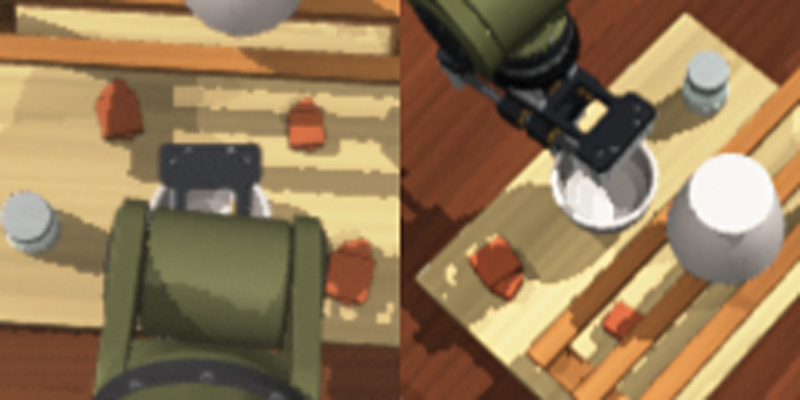

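The small bowl is lifted level in the fingers; the scene view shows a gap under it. I'll raise it and carry it to the large bowl.

Run:
```python
from plan import *
ph=np.radians(40); 
h=np.array([np.cos(ph),np.sin(ph),0]);l=np.array([-h[1],h[0],0])
zz=np.sin(np.radians(8))*h+[0,0,-np.cos(np.radians(8))]
R=Rot(zz,h)
P=np.array([422.7,344.3,0])-40.2*h-1*l
print(P)
P1=P+[0,0,150]
s=read_state();R0=Rn.from_euler("xyz",s["eef_rot"]).as_matrix()
Pl=s["eef_pos"]+[0,0,80]
show((Pl,R0)); r=row(P1,R,Pl,R0); print(r.round(2))
```

```text
[392.547801   317.69389365   0.        ]
[0.01, 1.12, -7.92, 0.0, 0.0, 0.0]
[ 32.67 -12.6   -1.79   0.04   5.5  -39.64]
```

send_rows([
  [0, 0.2, -1, 0, 0, 0],
  [0, 0.4, -3, 0, 0, 0],
  [0, 0.8, -5.5, 0, 0, 0],
  [0, 1, -7.2, 0, 0, 0],
  [0, 1.1, -7.9, 0, 0, 0],
  [0, 1.1, -7.9, 0, 0, 0],
])

```text
clock: 4.8
eef_pos: [519.7, -9.2, 149.4]
eef_rot: [3.001, -0.001, 1.571]
wrist_force: [-0.6, -0.3, -1.6]
finger_gap: 6.5
```

send_rows([
  [1.3, -0.5, -0.1, 0, 0.2, -1.6],
  [4.2, -1.6, -0.2, 0, 0.7, -5.2],
  [7.8, -3, -0.4, 0, 1.3, -9.5],
  [11.8, -4.5, -0.6, 0, 2, -14.3],
  [15.7, -6, -0.9, 0, 2.6, -19],
  [19.6, -7.6, -1.1, 0, 3.3, -23.8],
  [23.5, -9.1, -1.3, 0, 4, -28.5],
  [27.1, -10.5, -1.5, 0, 4.6, -32.9],
  [30.1, -11.6, -1.7, 0, 5.1, -36.5],
  [31.7, -12.2, -1.7, 0, 5.3, -38.5],
  [32.7, -12.6, -1.8, 0, 5.5, -39.6],
  [32.7, -12.6, -1.8, 0, 5.5, -39.6],
])

```text
clock: 6.3
eef_pos: [392.3, 317.9, 149.6]
eef_rot: [3.002, 0.0, 2.268]
wrist_force: [0.0, 0.9, -0.6]
finger_gap: 6.4
```

Run:
```python
from plan import *
from fit import rimfit
st()
o=snap("d")
print(rimfit([o["top"],o["scene"]],[422.7,344.3,64],88))
t=o["top"]["image"][185:305,70:190]; s=o["scene"]["image"][50:170,210:330]
cv2.imwrite("pics/d_z.png",cv2.resize(np.hstack([t,s]),(800,400),interpolation=cv2.INTER_CUBIC))
ph=np.radians(40); 
h=np.array([np.cos(ph),np.sin(ph),0]);zz=np.sin(np.radians(8))*h+[0,0,-np.cos(np.radians(8))]
show(([392.5,317.7,60],Rot(zz,h)),([392.5,317.7,43],Rot(zz,h)))
```

```text
t 6.3 pos [392.3 317.9 149.6] j [ 0.6   0.19  1.82  0.02  0.99 -0.1 ] F [ 0.05  0.87 -0.64] gap 6.4
z [ 0.107  0.089 -0.99 ] y [0.759 0.636 0.139]
(array([422.69402041, 344.65318737,  62.68595368]), np.float64(0.5063880438777023), 110)
[0.04, -1.24, 8.89, 0.02, 0.03, -0.09]
[0.04, -1.48, 10.57, 0.02, 0.03, -0.09]
```

View pics/d_z.png

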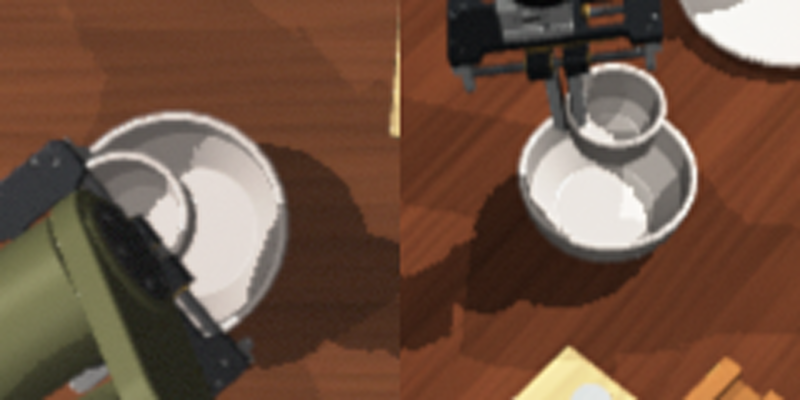

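Run:
```python
from plan import *
from fit import rimfit
o=load("d")
for n in("top","scene"): print(n,proj(o[n],[422.7,344.3,169])[0],proj(o[n],[422.7,344.3,64])[0])
print(rimfit([o["top"],o["scene"]],[422.7,344.3,169],46,span=3))
print(rimfit([o["scene"]],[422.7,344.3,169],46,span=3))
```

```text
top [104.87802833 251.10603451] [120.50193008 253.02356015]
scene [273.80029625  80.2937961 ] [271.73304116 101.4871023 ]
(array([424.41463969, 344.89421322, 167.00590739]), np.float64(0.4859612700219027), 113)
(array([429.54161612, 336.74236949, 179.01238202]), np.float64(0.36659565244004627), 72)
```

The small bowl's rim centre sits over the large bowl's centre to within about 2 mm. I'll lower it in stages.

send_rows([
  [0, -0.2, 1.5, 0, 0, 0],
  [0, -0.5, 3.5, 0, 0, 0],
  [0, -0.8, 5.5, 0, 0, 0],
  [0, -1, 7, 0, 0, 0],
  [0, -1.2, 8.2, 0, 0, 0],
  [0, -1.2, 8.9, 0, 0, 0],
  [0, -1.3, 9.4, 0, 0, 0],
  [0, -1.4, 9.9, 0, 0, 0],
  [0, -1.4, 10.2, 0, 0, 0],
  [0, -1.4, 10.2, 0, 0, 0],
])

```text
clock: 7.65
eef_pos: [392.7, 318.1, 46.8]
eef_rot: [3.002, 0.0, 2.268]
wrist_force: [-0.1, -0.4, -0.9]
finger_gap: 6.9
```

Run:
```python
from plan import *
st()
ph=np.radians(40); 
h=np.array([np.cos(ph),np.sin(ph),0]);zz=np.sin(np.radians(8))*h+[0,0,-np.cos(np.radians(8))]
show(([392.5,317.7,43],Rot(zz,h)),([392.5,317.7,41],Rot(zz,h)))
```

```text
t 7.65 pos [392.7 318.1  46.8] j [ 0.6   0.35  1.9   0.02  0.75 -0.11] F [-0.09 -0.36 -0.93] gap 6.9
z [ 0.107  0.09  -0.99 ] y [0.759 0.636 0.14 ]
[-0.02, -0.1, 0.37, 0.02, 0.01, -0.04]
[-0.02, -0.13, 0.57, 0.02, 0.01, -0.04]
```

send_rows([
  [0, 0, 0.15, 0, 0, 0],
  [0, 0, 0.25, 0, 0, 0],
  [0, -0.05, 0.35, 0, 0, 0],
  [0, -0.05, 0.4, 0, 0, 0],
  [0, -0.05, 0.4, 0, 0, 0],
])

```text
clock: 8.28
eef_pos: [392.8, 318.2, 42.8]
eef_rot: [3.001, 0.0, 2.268]
wrist_force: [0.4, 0.5, -1.9]
finger_gap: 6.3
```

send_rows([
  [0, 0, 0.05, 0, 0, 0],
  [0, 0, 0.1, 0, 0, 0],
  [0, 0, 0.1, 0, 0, 0],
])

```text
clock: 8.65
eef_pos: [392.9, 318.3, 41.8]
eef_rot: [3.001, 0.0, 2.268]
wrist_force: [-0.2, -0.1, -1.6]
finger_gap: 6.4
```

send_rows([
  [0, 0, 0.05, 0, 0, 0],
  [0, 0, 0.05, 0, 0, 0],
])

```text
clock: 8.9
eef_pos: [393.0, 318.4, 41.6]
eef_rot: [3.001, 0.0, 2.268]
wrist_force: [-1.6, -0.8, 1.3]
finger_gap: 6.1
```

send_rows([
  [0, 0, 0.05, 0, 0, 0],
  [0, 0, 0.05, 0, 0, 0],
])

```text
clock: 9.15
eef_pos: [393.0, 318.4, 41.5]
eef_rot: [3.001, 0.0, 2.268]
wrist_force: [-5.7, -3.3, 11.5]
finger_gap: 6.3
```

Force jumped to 11.5 N at 41.5 mm, so the bowl is on the floor. I'll back off half a millimetre and open a little.

send_rows([
  [0, 0, -0.05, 0, 0, 0],
  [0, 0, -0.05, 0, 0, 0],
])

```text
clock: 9.4
eef_pos: [393.0, 318.4, 41.5]
eef_rot: [3.001, 0.0, 2.268]
wrist_force: [-2.4, -1.2, 4.7]
finger_gap: 6.1
```

send_rows([
  [0, 0, 0, 0, 0, 0],
  [0, 0, 0, 0, 0, 0],
  [0, 0, 0, 0, 0, 0],
  [0, 0, 0, 0, 0, 0],
], hand=-0.62)

```text
clock: 9.9
eef_pos: [392.9, 318.3, 41.3]
eef_rot: [3.001, 0.0, 2.268]
wrist_force: [0.7, 0.4, 0.9]
finger_gap: 17.9
```

Run:
```python
from plan import *
st()
o=snap("e")
t=o["top"]["image"][185:305,70:190]; s=o["scene"]["image"][50:170,210:330]
cv2.imwrite("pics/e_z.png",cv2.resize(np.hstack([t,s]),(800,400),interpolation=cv2.INTER_CUBIC))
```

```text
t 9.9 pos [392.9 318.3  41.3] j [ 0.6   0.36  1.9   0.02  0.74 -0.11] F [0.72 0.45 0.89] gap 17.9
z [ 0.107  0.09  -0.99 ] y [0.759 0.636 0.14 ]
```

View pics/e_z.png

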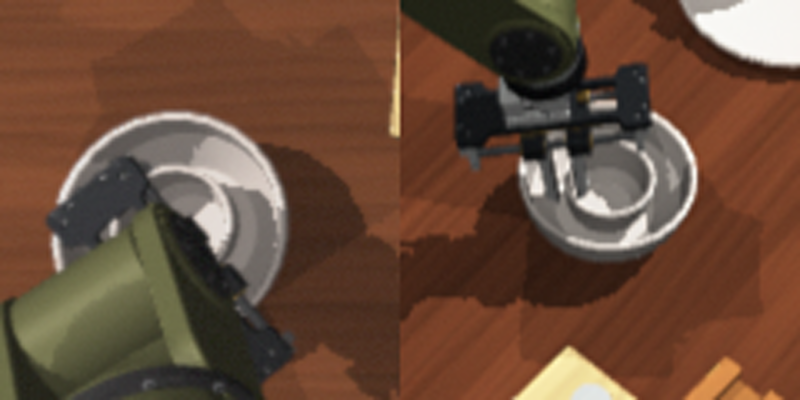

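The bowl is nested with the fingers clear of the wall. I'll withdraw along the tool axis.

send_rows([
  [0, 0, -0.3, 0, 0, 0],
  [0, 0, -1, 0, 0, 0],
  [0, 0, -2.5, 0, 0, 0],
  [0, 0, -5, 0, 0, 0],
  [0, 0, -8, 0, 0, 0],
  [0, 0, -11, 0, 0, 0],
  [0, 0, -12, 0, 0, 0],
])

```text
clock: 10.88
eef_pos: [380.4, 307.8, 162.6]
eef_rot: [2.998, 0.0, 2.268]
wrist_force: [-0.1, -0.5, -0.8]
finger_gap: 17.6
```

Run:
```python
from plan import *
from fit import rimfit
st()
o=snap("f")
print(rimfit([o["top"],o["scene"]],[422.7,344.3,64],88))
print(rimfit([o["top"],o["scene"]],[422.7,344.3,61],46,span=3))
s=o["scene"]["image"][50:170,210:330]
cv2.imwrite("pics/f_z.png",cv2.resize(s,(480,480),interpolation=cv2.INTER_CUBIC))
# sherd c: upright, jaws along sherd y; yaw -14.5deg
y=np.radians(-14.5); R=Rot([0,0,-1],[np.sin(y),-np.cos(y),0])
s=read_state();R0=Rn.from_euler("xyz",s["eef_rot"]).as_matrix()
show(([525,-117,150],R))
Pm=[430,150,170]
print(row(Pm,R0).round(2))
```

```text
t 10.88 pos [380.4 307.8 162.6] j [ 0.6   0.14  1.85  0.02  1.01 -0.11] F [-0.1  -0.45 -0.77] gap 17.6
z [ 0.11   0.092 -0.99 ] y [0.759 0.636 0.143]
(array([422.74500484, 344.5159132 ,  63.62015341]), np.float64(0.3756031966524633), 118)
(array([424.44130225, 346.20229862,  58.22812734]), np.float64(0.4276551598182879), 121)
[-41.85, -16.18, -1.17, 3.31, -10.25, 144.15]
[-15.28  -6.13  -1.76   0.     0.     0.  ]
```

View pics/f_z.png

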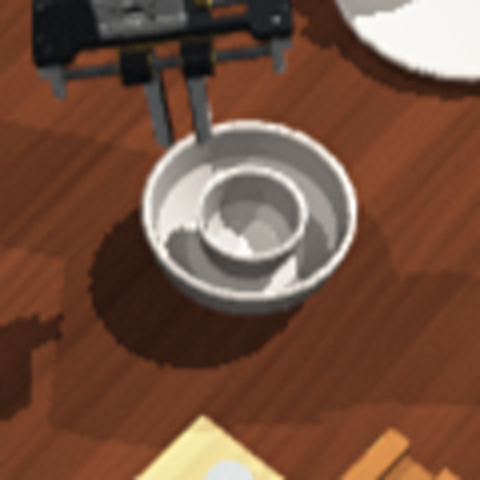

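Both bowls look right: the small rim centre is at (424,346), within 3 mm of concentric, and the large bowl hasn't moved. Next is sherd c.

send_rows([
  [-4, -1.6, -0.1, 0.3, -0.7, 10],
  [-8, -3.2, -0.2, 0.5, -1.4, 20],
  [-12, -4.8, -0.4, 0.7, -2.1, 30],
  [-16, -6.4, -0.5, 0.9, -2.8, 40],
  [-20, -8, -0.6, 1.1, -3.5, 50],
  [-24, -9.5, -0.7, 1.4, -4.3, 60],
  [-28, -11, -0.8, 1.6, -5, 70],
  [-32, -12.5, -0.9, 1.8, -5.7, 80],
  [-36, -14, -1, 2.1, -6.4, 90],
  [-40, -15.5, -1.1, 2.3, -7.1, 100],
  [-41.8, -16.2, -1.2, 2.5, -7.8, 110],
  [-41.8, -16.2, -1.2, 2.8, -8.5, 120],
], hand=0.5)

```text
clock: 12.48
eef_pos: [524.0, -118.1, 147.8]
eef_rot: [3.127, -0.023, 0.161]
wrist_force: [-0.2, 0.2, 0.7]
finger_gap: 70.6
```

Run:
```python
from plan import *
st()
y=np.radians(-14.5); R=Rot([0,0,-1],[np.sin(y),-np.cos(y),0])
show(([525,-117,130],R),([525,-117,80],R),([525,-117,33],R))
```

```text
t 12.47 pos [ 524.  -118.1  147.8] j [-0.29  0.32  1.65 -0.    1.14  1.12] F [-0.18  0.17  0.67] gap 70.6
z [ 0.025 -0.011 -1.   ] y [ 0.16  -0.987  0.015]
[0.07, -0.12, 1.78, 0.55, -1.45, 23.73]
[-0.04, -0.2, 6.78, 0.55, -1.45, 23.73]
[-0.15, -0.26, 11.48, 0.55, -1.45, 23.73]
```

send_rows([
  [0, -0.1, 1, 0.3, -0.6, 10],
  [0, -0.1, 2, 0.5, -1.2, 20],
  [0, -0.2, 3.5, 0.6, -1.4, 23.7],
  [0, -0.2, 5.5, 0.6, -1.4, 23.7],
  [-0.1, -0.2, 7.5, 0.6, -1.4, 23.7],
  [-0.1, -0.3, 9.5, 0.6, -1.4, 23.7],
  [-0.1, -0.3, 10.8, 0.6, -1.4, 23.7],
  [-0.1, -0.3, 11.5, 0.6, -1.4, 23.7],
  [-0.1, -0.3, 11.5, 0.6, -1.4, 23.7],
])

```text
clock: 13.6
eef_pos: [525.9, -115.5, 34.2]
eef_rot: [-3.141, -0.003, -0.245]
wrist_force: [-0.5, -0.4, -0.4]
finger_gap: 70.6
```

Run:
```python
from plan import *
st()
o=snap("g")
t=o["top"]["image"][140:240,260:360]; s=o["scene"]["image"][180:280,160:260]
cv2.imwrite("pics/g_z.png",cv2.resize(np.hstack([t,s]),(800,400),interpolation=cv2.INTER_CUBIC))
```

```text
t 13.6 pos [ 525.9 -115.5   34.2] j [-0.28  0.49  1.71  0.    0.93  1.53] F [-0.52 -0.38 -0.37] gap 70.6
z [ 0.003  0.    -1.   ] y [-0.243 -0.97  -0.001]
```

View pics/g_z.png

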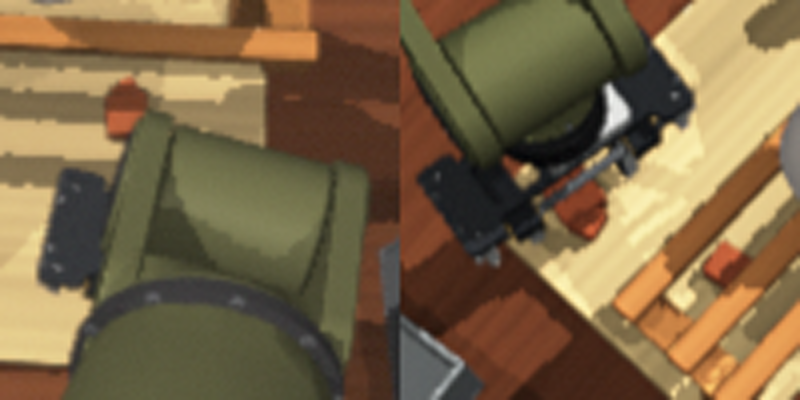

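Sherd c is between the fingers in the scene crop. I'll go 1 mm lower and close on it.

send_rows([
  [0, 0, 0.2, 0, 0, 0],
  [0, 0, 0.2, 0, 0, 0],
  [0, 0, 0.2, 0, 0, 0],
  [0, 0, 0.2, 0, 0, 0],
  [0, 0, 0.2, 0, 0, 0],
  [0, 0, 0.2, 0, 0, 0],
], hand=-1, grip_force=20)

```text
clock: 14.45
eef_pos: [526.0, -115.5, 32.6]
eef_rot: [-3.141, -0.004, -0.245]
wrist_force: [-0.7, -1.1, 3.3]
finger_gap: 36.1
```

send_rows([
  [0, 0, 0, 0, 0, 0],
  [0, 0, -0.3, 0, 0, 0],
  [0, 0, -1, 0, 0, 0],
  [0, 0, -3, 0, 0, 0],
  [0, 0, -6, 0, 0, 0],
  [0, 0, -9, 0, 0, 0],
  [0, 0, -11, 0, 0, 0],
  [0, 0, -11, 0, 0, 0],
])

```text
clock: 15.45
eef_pos: [526.2, -115.6, 144.0]
eef_rot: [-3.141, -0.006, -0.245]
wrist_force: [-0.3, 0.2, -1.2]
finger_gap: 35.8
```

Run:
```python
from plan import *
st()
o=snap("i")
s=o["scene"]["image"][170:290,130:270]
cv2.imwrite("pics/i_z.png",cv2.resize(s,(700,600),interpolation=cv2.INTER_CUBIC))
# tub target: centre (470.5,-337.5)
c=np.array([470.5,-337.5,0]); ty=0.037; ex=np.array([np.cos(ty),np.sin(ty),0]); ey=np.array([-ex[1],ex[0],0])
R=Rot([0,0,-1],-ey)
show((c-45*ex+[0,0,140],R),(c-45*ex+[0,0,50],R))
```

```text
t 15.45 pos [ 526.2 -115.6  144. ] j [-0.28  0.34  1.64  0.    1.16  1.53] F [-0.32  0.16 -1.2 ] gap 35.8
z [ 0.006 -0.001 -1.   ] y [-0.243 -0.97  -0.001]
[-4.25, 24.13, 0.15, -0.03, -0.16, -16.16]
[-4.27, 24.14, 9.15, -0.03, -0.16, -16.16]
```

View pics/i_z.png

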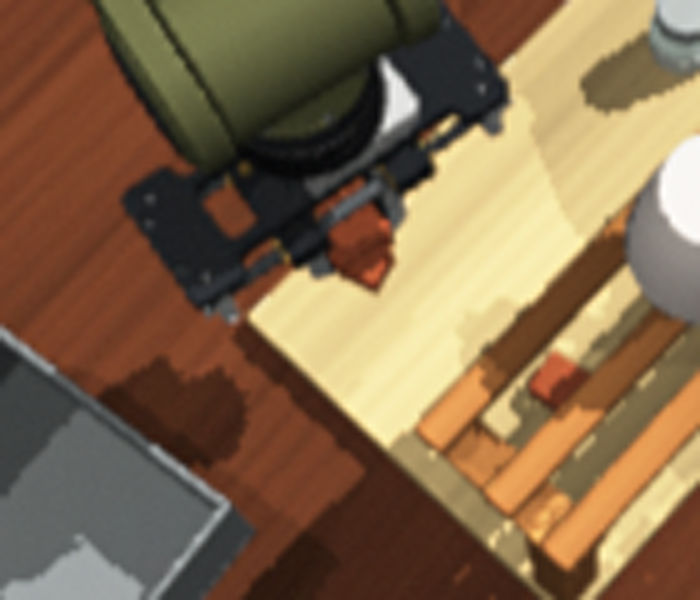

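send_rows([
  [-0.5, 2, 0, 0, 0, -1.5],
  [-1.3, 6, 0, 0, 0, -4],
  [-2.2, 11, 0, 0, -0.1, -7.5],
  [-3.2, 16, 0, 0, -0.1, -11],
  [-4.1, 20.5, 0, 0, -0.2, -14],
  [-4.7, 23.3, 0, 0, -0.2, -15.8],
  [-4.9, 24.3, 0, 0, -0.2, -16.2],
  [-4.9, 24.3, 1, 0, -0.2, -16.2],
  [-4.9, 24.3, 3.5, 0, -0.2, -16.2],
  [-4.9, 24.3, 6.5, 0, -0.2, -16.2],
  [-4.9, 24.3, 9, 0, -0.2, -16.2],
  [-4.9, 24.3, 9.5, 0, -0.2, -16.2],
])

```text
clock: 17.05
eef_pos: [419.2, -337.5, 45.1]
eef_rot: [-3.139, 0.002, 0.039]
wrist_force: [0.2, -0.4, -1.3]
finger_gap: 36.0
```

Run:
```python
from plan import *
st()
o=snap("j")
t=o["top"]["image"][150:290,340:460]; s=o["scene"]["image"][210:350,70:210]
cv2.imwrite("pics/j_z.png",cv2.resize(np.hstack([t,s]),(780,420),interpolation=cv2.INTER_CUBIC))
```

```text
t 17.05 pos [ 419.2 -337.5   45.1] j [-0.75  0.48  1.7   0.    0.96  0.79] F [ 0.18 -0.36 -1.28] gap 36.0
z [-0.002  0.003 -1.   ] y [ 0.039 -0.999 -0.003]
```

View pics/j_z.png

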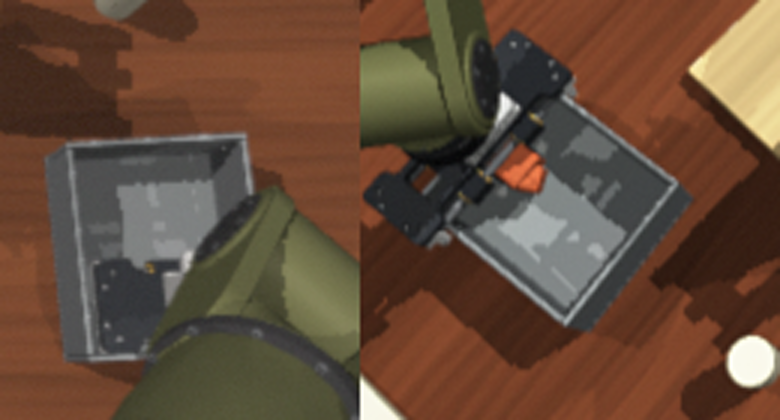

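Sherd c is inside the tub, near its front wall. I'll lower it and release.

send_rows([
  [0, 0, 1, 0, 0, 0],
  [0, 0, 1.8, 0, 0, 0],
  [0, 0, 2.3, 0, 0, 0],
  [0, 0, 2.4, 0, 0, 0],
])

```text
clock: 17.65
eef_pos: [419.3, -339.3, 22.8]
eef_rot: [-3.141, 0.0, 0.038]
wrist_force: [0.3, -0.0, -1.4]
finger_gap: 35.5
```

send_rows([
  [0, 0, 0, 0, 0, 0],
  [0, 0, 0, 0, 0, 0],
  [0, 0, 0, 0, 0, 0],
  [0, 0, -0.5, 0, 0, 0],
  [0, 0, -3, 0, 0, 0],
  [0, 0, -7, 0, 0, 0],
  [0, 0, -11, 0, 0, 0],
  [0, 0, -14.5, 0, 0, 0],
  [0, 0, -14.5, 0, 0, 0],
], hand=0.25)

```text
clock: 18.77
eef_pos: [420.2, -340.1, 171.1]
eef_rot: [3.138, -0.004, 0.038]
wrist_force: [-0.2, -1.3, -0.4]
finger_gap: 58.7
```

Run:
```python
from plan import *
st()
o=snap("k")
t=o["top"]["image"][140:280,300:440]; s=o["scene"]["image"][210:350,70:210]
cv2.imwrite("pics/k_z.png",cv2.resize(np.hstack([t,s]),(800,400),interpolation=cv2.INTER_CUBIC))
# b: yaw 2.2 deg, centre (645,-88)
y=np.radians(2.0);L=np.radians(30); d=np.array([np.cos(y),np.sin(y),0]); e=np.array([-d[1],d[0],0])
z=np.sin(L)*d+[0,0,-np.cos(L)]; R=Rot(z,-e)
T=np.array([645,-88,33.])
print("b pre",T-90*z, T-170*z)
P1=T-120*z; 
show((P1,R),(T,R))
# clearances for body corners, relative to rack
for nm,p in (("bodyfront",T-89*z+37.5*R[:,0]),("bodyback",T-89*z-37.5*R[:,0]),("front up",T-(89+60)*z+37.5*R[:,0]),("tip low",T+8*z-8*R[:,0]),("tip front",T+8*z+8*R[:,0])): print(nm,p.round(1))
```

```text
t 18.77 pos [ 420.2 -340.1  171.1] j [-0.75  0.31  1.6   0.    1.22  0.78] F [-0.17 -1.35 -0.4 ] gap 58.7
z [ 0.004 -0.003 -1.   ] y [ 0.038 -0.999  0.003]
b pre [600.02741278 -89.57047735 110.94228634] [560.0517797  -90.96645722 180.22431864]
[17.5, -24.27, 3.11, -0.06, 30.0, 0.15]
[23.5, -24.25, 13.51, -0.06, 30.0, 0.15]
bodyfront [633.  -88.4 128.8]
bodyback [568.1 -90.7  91.3]
front up [603.  -89.5 180.8]
tip low [642.1 -88.1  22.1]
tip front [655.9 -87.6  30.1]
```

View pics/k_z.png

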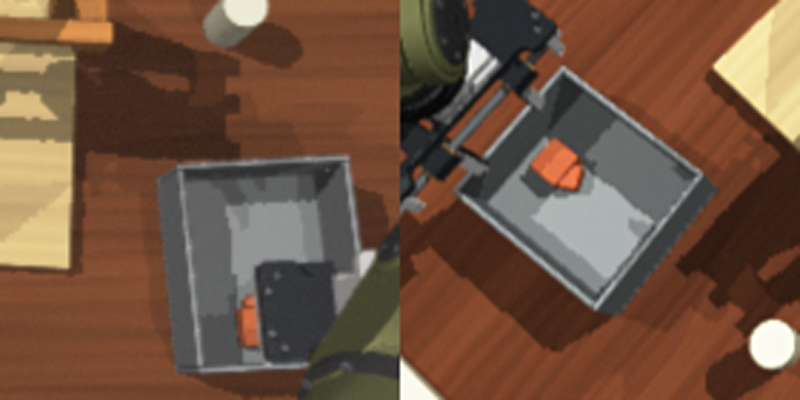

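Sherd c lies on the tub floor at scene pixel (150,233). Next is sherd b, with a 30° lean.

send_rows([
  [2, -3, 0.2, 0, 3, 0],
  [5, -7, 0.6, 0, 8, 0],
  [8, -11, 1.2, 0, 14, 0],
  [11, -15, 1.8, 0, 20, 0],
  [14, -19, 2.4, 0, 26, 0],
  [16.5, -22.5, 3, 0, 30, 0],
  [17.5, -24.3, 3.1, 0, 30, 0],
  [17.5, -24.3, 3.1, 0, 30, 0],
])

```text
clock: 19.88
eef_pos: [584.8, -88.8, 135.9]
eef_rot: [-3.141, -0.522, 0.039]
wrist_force: [-0.4, 0.0, -0.1]
finger_gap: 58.9
```

Run:
```python
from plan import *
st()
y=np.radians(2.0);L=np.radians(30); d=np.array([np.cos(y),np.sin(y),0]); e=np.array([-d[1],d[0],0])
z=np.sin(L)*d+[0,0,-np.cos(L)]; R=Rot(z,-e)
T=np.array([645,-88,33.])
show((T-60*z,R),(T-20*z,R),(T,R))
o=snap("l")
t=o["top"]["image"][120:240,220:340]; s=o["scene"]["image"][170:290,170:290]
cv2.imwrite("pics/l_z.png",cv2.resize(np.hstack([t,s]),(800,400),interpolation=cv2.INTER_CUBIC))
```

```text
t 19.88 pos [584.8 -88.8 135.9] j [-0.28  0.24  1.88  0.31  0.54  1.02] F [-0.37  0.01 -0.13] gap 58.9
z [ 0.498  0.021 -0.867] y [ 0.04  -0.999 -0.001]
[0.08, 0.15, 5.92, -0.18, 0.12, 0.21]
[0.08, 0.16, 9.92, -0.18, 0.12, 0.21]
[0.09, 0.17, 11.92, -0.18, 0.12, 0.21]
```

View pics/l_z.png

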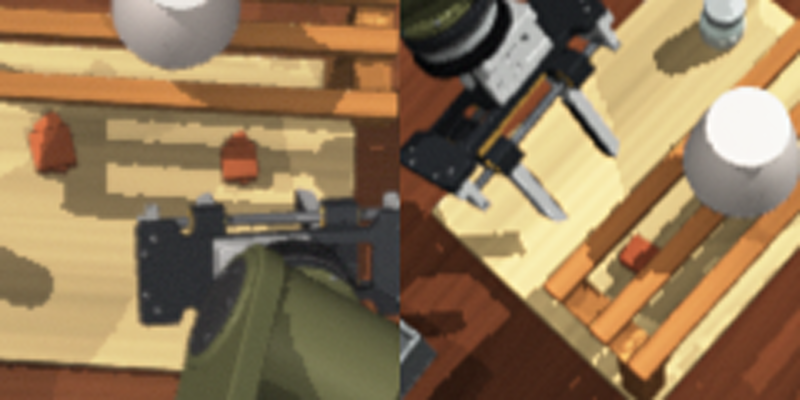

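send_rows([
  [0.1, 0.1, 2, 0, 0, 0],
  [0.1, 0.1, 4.5, 0, 0, 0],
  [0.1, 0.1, 7, 0, 0, 0],
  [0.1, 0.2, 9, 0, 0, 0],
  [0.1, 0.2, 10.5, 0, 0, 0],
  [0.1, 0.2, 11.3, 0, 0, 0],
  [0.1, 0.2, 11.7, 0, 0, 0],
  [0.1, 0.2, 11.7, 0, 0, 0],
])

```text
clock: 20.98
eef_pos: [644.6, -89.7, 36.6]
eef_rot: [-3.141, -0.524, 0.038]
wrist_force: [1.1, -0.1, 0.4]
finger_gap: 59.5
```

Run:
```python
from plan import *
st()
o=snap("m")
t=o["top"]["image"][120:240,220:340]; s=o["scene"]["image"][170:290,170:290]
cv2.imwrite("pics/m_z.png",cv2.resize(np.hstack([t,s]),(800,400),interpolation=cv2.INTER_CUBIC))
```

```text
t 20.98 pos [644.6 -89.7  36.6] j [-0.25  0.52  1.77  0.4   0.37  0.94] F [ 1.1  -0.07  0.44] gap 59.5
z [ 0.5    0.019 -0.866] y [ 0.038 -0.999 -0.   ]
```

View pics/m_z.png

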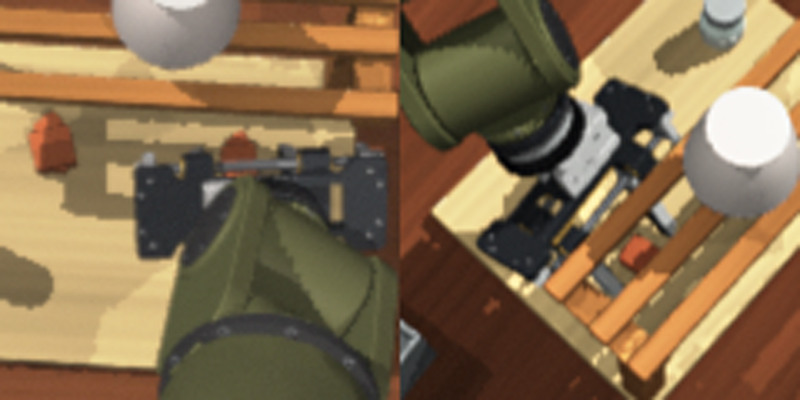

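Sherd b sits between the finger tips under the front slat. I'll go 2–3 mm lower, then grip.

send_rows([
  [-0.1, 0, 0.2, 0, 0, 0],
  [-0.1, 0, 0.2, 0, 0, 0],
])

```text
clock: 21.32
eef_pos: [644.6, -89.6, 34.1]
eef_rot: [-3.141, -0.524, 0.038]
wrist_force: [0.2, -0.6, 0.7]
finger_gap: 58.5
```

send_rows([
  [0, 0, 0, 0, 0, 0],
  [0, 0, 0, 0, 0, 0],
  [0, 0, 0, 0, 0, 0],
  [0, 0, 0, 0, 0, 0],
  [0, 0, 0, 0, 0, 0],
  [0, 0, 0, 0, 0, 0],
], hand=-1, grip_force=20)

```text
clock: 22.08
eef_pos: [644.7, -89.6, 34.2]
eef_rot: [-3.141, -0.524, 0.037]
wrist_force: [-0.2, -0.3, -0.5]
finger_gap: 27.8
```

send_rows([
  [0.1, 0, -0.2, 0, 0, 0],
  [0.3, 0, -0.8, 0, 0, 0],
  [0.3, 0, -2, 0, 0, 0],
  [0.2, 0, -4, 0, 0, 0],
  [0.1, 0, -6.5, 0, 0, 0],
  [0, 0, -9.5, 0, 0, 0],
  [0, 0, -12.5, 0, 0, 0],
  [0, 0, -14, 0, 0, 0],
  [0, 0, -14, 0, 0, 0],
])

```text
clock: 23.2
eef_pos: [574.8, -92.5, 156.4]
eef_rot: [3.141, -0.525, 0.038]
wrist_force: [0.3, 0.2, -0.6]
finger_gap: 28.1
```

Run:
```python
from plan import *
st()
o=snap("n")
t=o["top"]["image"][120:240,220:340]; s=o["scene"]["image"][170:290,170:290]
cv2.imwrite("pics/n_z.png",cv2.resize(np.hstack([t,s]),(800,400),interpolation=cv2.INTER_CUBIC))
c=np.array([470.5,-337.5,0]); ty=0.037; ex=np.array([np.cos(ty),np.sin(ty),0]); ey=np.array([-ex[1],ex[0],0])
R=Rot([0,0,-1],-ey)
show((c+3*ex+[0,0,150],R),(c+3*ex+[0,0,25],R))
```

```text
t 23.2 pos [574.8 -92.5 156.4] j [-0.3   0.19  1.89  0.3   0.58  1.02] F [ 0.28  0.21 -0.58] gap 28.1
z [ 0.501  0.019 -0.865] y [ 0.037 -0.999  0.   ]
[-9.79, 24.11, -5.11, -0.04, -29.96, 0.03]
[-16.03, 24.12, 5.71, -0.04, -29.96, 0.03]
```

View pics/n_z.png

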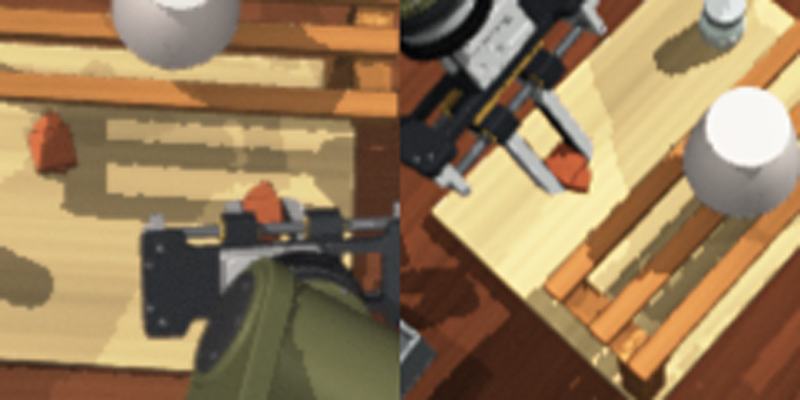

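Run:
```python
from plan import *
c=np.array([470.5,-337.5,0]); ty=0.037; ex=np.array([np.cos(ty),np.sin(ty),0]); ey=np.array([-ex[1],ex[0],0])
L=np.radians(15);R=Rot(np.sin(L)*ex+[0,0,-np.cos(L)],-ey)
show((c+5*ex+[0,0,150],R),(c+5*ex+[0,0,26],R))
```

```text
[-9.62, 24.11, -5.01, -0.05, -14.96, 0.02]
[-15.81, 24.12, 5.73, -0.05, -14.96, 0.02]
```

send_rows([
  [-0.6, 1.5, -0.3, 0, -1, 0],
  [-2, 5, -1, 0, -3, 0],
  [-3.8, 9.5, -2, 0, -6, 0],
  [-5.6, 14, -2.9, 0, -9, 0],
  [-7.4, 18.5, -3.9, 0, -12, 0],
  [-8.8, 22, -4.6, 0, -14, 0],
  [-9.6, 24.1, -5, 0, -15, 0],
  [-9.6, 24.1, -5, 0, -15, 0],
  [-11, 24.1, -2.6, 0, -15, 0],
  [-12.7, 24.1, 0.4, 0, -15, 0],
  [-14.4, 24.1, 3.3, 0, -15, 0],
  [-14.4, 24.1, 3.3, 0, -15, 0],
])

```text
clock: 24.8
eef_pos: [475.1, -335.4, 52.7]
eef_rot: [-3.138, -0.259, 0.038]
wrist_force: [-0.2, -0.3, 0.2]
finger_gap: 27.8
```

Run:
```python
from plan import *
st()
c=np.array([470.5,-337.5,0]); ty=0.037; ex=np.array([np.cos(ty),np.sin(ty),0]); ey=np.array([-ex[1],ex[0],0])
L=np.radians(15);R=Rot(np.sin(L)*ex+[0,0,-np.cos(L)],-ey)
show((c+5*ex+[0,0,26],R))
o=snap("p")
t=o["top"]["image"][150:290,340:460]; s=o["scene"]["image"][210:350,70:210]
cv2.imwrite("pics/p_z.png",cv2.resize(np.hstack([t,s]),(780,420),interpolation=cv2.INTER_CUBIC))
```

```text
t 24.8 pos [ 475.1 -335.4   52.7] j [-0.76  0.46  1.73  0.27  0.79  0.6 ] F [-0.16 -0.31  0.16] gap 27.8
z [ 0.256  0.014 -0.967] y [ 0.039 -0.999 -0.004]
[-0.65, 0.21, 2.59, -0.24, 0.17, 0.04]
```

View pics/p_z.png

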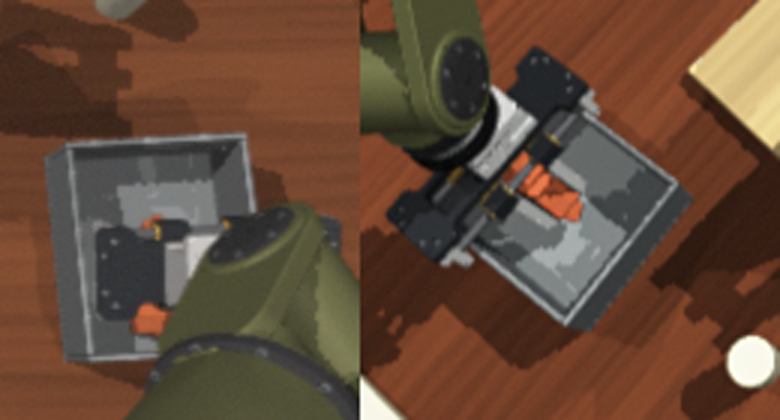

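send_rows([
  [-0.3, 0.1, 1, 0, 0, 0],
  [-0.5, 0.2, 1.9, 0, 0, 0],
  [-0.7, 0.2, 2.4, 0, 0, 0],
  [-0.7, 0.2, 2.5, 0, 0, 0],
])

```text
clock: 25.4
eef_pos: [475.3, -339.1, 28.3]
eef_rot: [-3.141, -0.261, 0.037]
wrist_force: [-0.2, -0.6, -0.7]
finger_gap: 28.1
```

send_rows([
  [0, 0, 0, 0, 0, 0],
  [0, 0, 0, 0, 0, 0],
  [0, 0, 0, 0, 0, 0],
  [0.1, 0, -0.5, 0, 0, 0],
  [0.5, 0, -3, 0, 0, 0],
  [1.5, 0, -7, 0, 0, 0],
  [2.5, 0, -11, 0, 0, 0],
  [3.5, 0, -14, 0, 0, 0],
  [3.5, 0, -14, 0, 0, 0],
], hand=0.25)

```text
clock: 26.52
eef_pos: [473.8, -340.0, 175.9]
eef_rot: [3.138, -0.265, 0.039]
wrist_force: [0.6, 0.1, 0.6]
finger_gap: 58.9
```

Run:
```python
from plan import *
st()
o=snap("q")
t=o["top"]["image"][140:280,220:440]; s=o["scene"]["image"][150:350,70:290]
cv2.imwrite("pics/q_t.png",cv2.resize(t,(770,490),interpolation=cv2.INTER_CUBIC))
cv2.imwrite("pics/q_s.png",cv2.resize(s,(660,600),interpolation=cv2.INTER_CUBIC))
y=np.radians(10.0);L=np.radians(30); d=np.array([np.cos(y),np.sin(y),0]); e=np.array([-d[1],d[0],0])
z=np.sin(L)*d+[0,0,-np.cos(L)]; R=Rot(z,-e)
T=np.array([656,60.5,34.])
P1=T-120*z; print(P1)
show((P1+[0,0,30],R),(P1,R),(T,R))
J=np.array([566.7,127.9,82])
for nm,p in (("bodyfront",T-89*z+37.5*R[:,0]),("bodyback",T-89*z-37.5*R[:,0])):
  print(nm,p.round(1))
# signed dist of jar cap points to body box when at T
for a in np.linspace(0,2*np.pi,12,endpoint=False):
  q=R.T@(J+21*np.array([np.cos(a),np.sin(a),0])-T); print(q.round(0),end=" ")
```

```text
t 26.52 pos [ 473.8 -340.   175.9] j [-0.77  0.3   1.64  0.22  1.03  0.67] F [0.57 0.06 0.59] gap 58.9
z [ 0.262  0.007 -0.965] y [ 0.038 -0.999  0.003]
[596.91153482  50.08110934 137.92304845]
[13.27, -38.43, 4.07, 2.98, 14.99, -7.27]
[12.49, -38.43, 6.97, 2.98, 14.99, -7.27]
[15.55, -39.24, 18.55, 2.98, 14.99, -7.27]
bodyfront [644.2  58.4 129.8]
bodyback [580.2  47.1  92.3]
[-24. -78. -69.] [-25. -89. -70.] [-30. -98. -73.] [ -39. -103.  -78.] [ -48. -102.  -83.] [-56. -95. -88.] [-60. -86. -90.] [-59. -75. -90.] [-54. -66. -86.] [-45. -61. -82.] [-36. -62. -76.] [-28. -68. -72.]
```

View pics/q_s.png

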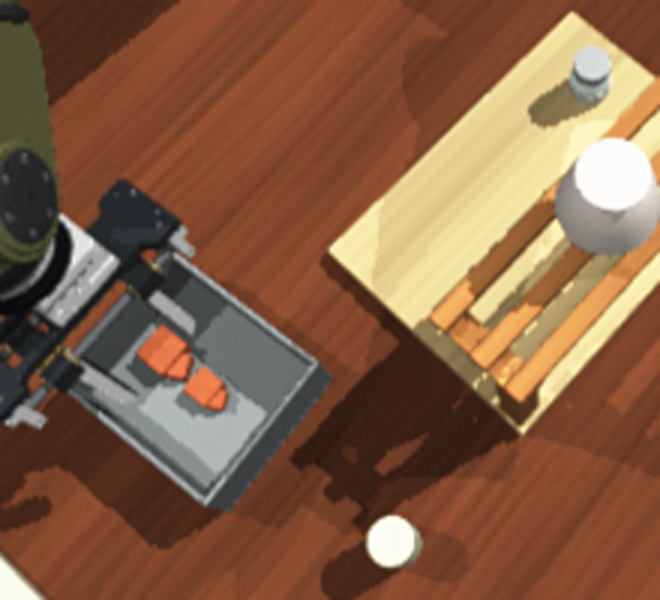

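View pics/q_t.png

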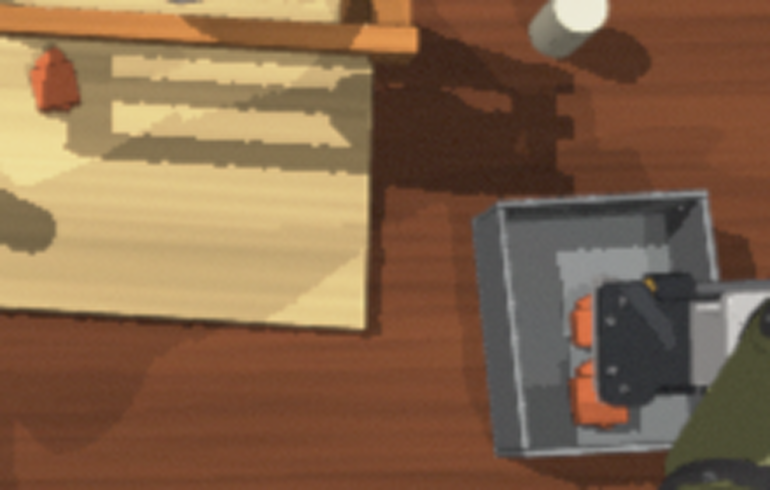

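Sherds c and b lie flat in the tub at scene pixels (125,267) and (139,280). The jar, the vase and the prop are where they were. Now sherd a; by my numbers the body clears the jar cap by about 10 mm.

send_rows([
  [1, -3, 0.3, 0.2, 1.5, -0.6],
  [3, -8.5, 0.9, 0.6, 3.3, -1.6],
  [5, -14.5, 1.6, 1.1, 5.7, -2.8],
  [7, -20.5, 2.2, 1.6, 8, -4],
  [9, -26.5, 2.8, 2.1, 10.4, -5.1],
  [11, -32, 3.4, 2.5, 12.6, -6.2],
  [12.5, -36.5, 3.9, 2.9, 14.3, -7],
  [13.3, -38.4, 4.1, 3, 15, -7.3],
  [12.9, -38.4, 5.5, 3, 15, -7.3],
  [12.5, -38.4, 7, 3, 15, -7.3],
  [12.5, -38.4, 7, 3, 15, -7.3],
])

```text
clock: 28.0
eef_pos: [596.3, 48.6, 135.7]
eef_rot: [-3.141, -0.52, 0.173]
wrist_force: [-0.7, -0.2, 0.3]
finger_gap: 58.8
```

Run:
```python
from plan import *
st()
y=np.radians(10.0);L=np.radians(30); d=np.array([np.cos(y),np.sin(y),0]); e=np.array([-d[1],d[0],0])
z=np.sin(L)*d+[0,0,-np.cos(L)]; R=Rot(z,-e)
T=np.array([656,60.5,34.])
show((T-60*z,R),(T-20*z,R),(T,R))
o=snap("r")
t=o["top"]["image"][120:240,170:290]; s=o["scene"]["image"][120:240,200:320]
cv2.imwrite("pics/r_z.png",cv2.resize(np.hstack([t,s]),(800,400),interpolation=cv2.INTER_CUBIC))
```

```text
t 28.0 pos [596.3  48.6 135.7] j [-0.02  0.25  1.87  0.2   0.52  1.23] F [-0.75 -0.21  0.27] gap 58.8
z [ 0.49   0.086 -0.868] y [ 0.173 -0.985 -0.001]
[0.2, -0.13, 5.84, -0.01, 0.18, -0.06]
[0.21, -0.13, 9.84, -0.01, 0.18, -0.06]
[0.22, -0.13, 11.84, -0.01, 0.18, -0.06]
```

View pics/r_z.png

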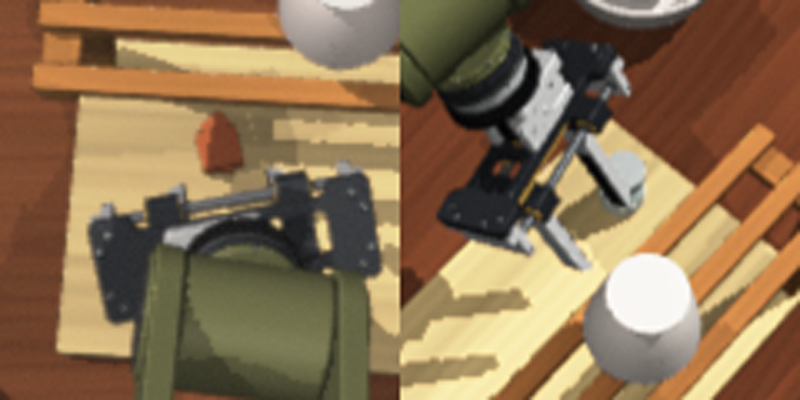

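send_rows([
  [0.1, -0.1, 2, 0, 0.2, 0],
  [0.2, -0.1, 4.5, 0, 0.2, 0],
  [0.2, -0.1, 7, 0, 0.2, 0],
  [0.2, -0.1, 8.5, 0, 0.2, 0],
  [0.2, -0.1, 9.5, 0, 0.2, 0],
  [0.2, -0.1, 9.8, 0, 0.2, 0],
])

```text
clock: 28.85
eef_pos: [647.3, 59.4, 54.0]
eef_rot: [3.142, -0.527, 0.175]
wrist_force: [0.5, -0.2, 0.3]
finger_gap: 58.7
```

Run:
```python
from plan import *
st()
y=np.radians(10.0);L=np.radians(30); d=np.array([np.cos(y),np.sin(y),0]); e=np.array([-d[1],d[0],0])
z=np.sin(L)*d+[0,0,-np.cos(L)]; R=Rot(z,-e)
T=np.array([656,60.5,34.])
show((T-10*z,R),(T,R))
o=snap("s")
t=o["top"]["image"][120:240,170:290]; s=o["scene"]["image"][120:240,200:320]
cv2.imwrite("pics/s_z.png",cv2.resize(np.hstack([t,s]),(800,400),interpolation=cv2.INTER_CUBIC))
```

```text
t 28.85 pos [647.3  59.4  54. ] j [-0.    0.48  1.77  0.24  0.37  1.19] F [ 0.49 -0.24  0.3 ] gap 58.7
z [ 0.496  0.088 -0.864] y [ 0.174 -0.985  0.   ]
[-0.24, 0.04, 1.17, -0.01, -0.22, 0.02]
[-0.25, 0.04, 2.17, -0.01, -0.22, 0.02]
```

View pics/s_z.png

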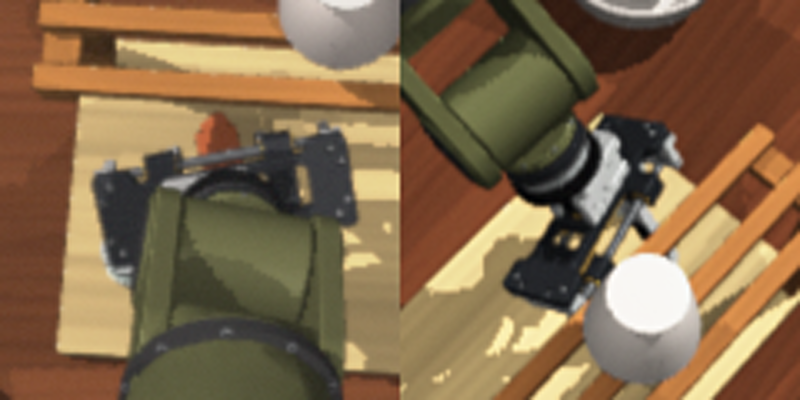

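send_rows([
  [-0.1, 0, 0.6, 0, 0, 0],
  [-0.2, 0, 1.2, 0, -0.2, 0],
  [-0.3, 0, 1.7, 0, -0.2, 0],
  [-0.3, 0, 2.1, 0, -0.2, 0],
  [-0.3, 0, 2.1, 0, -0.2, 0],
])

```text
clock: 29.58
eef_pos: [655.0, 60.9, 34.1]
eef_rot: [-3.142, -0.524, 0.175]
wrist_force: [-0.8, -0.7, -0.8]
finger_gap: 58.8
```

send_rows([
  [0, 0, 0, 0, 0, 0],
  [0, 0, 0, 0, 0, 0],
  [0, 0, 0, 0, 0, 0],
  [0, 0, 0, 0, 0, 0],
  [0, 0, 0, 0, 0, 0],
  [0, 0, 0, 0, 0, 0],
], hand=-1, grip_force=20)

```text
clock: 30.32
eef_pos: [655.1, 60.8, 34.6]
eef_rot: [3.142, -0.524, 0.175]
wrist_force: [-2.3, -0.8, 3.1]
finger_gap: 33.8
```

Sherd a is gripped at 33.8 mm. I'll retract the same way.

send_rows([
  [0.1, 0, -0.2, 0, 0, 0],
  [0.3, 0, -0.8, 0, 0, 0],
  [0.3, 0, -2, 0, 0, 0],
  [0.2, 0, -4, 0, 0, 0],
  [0.1, 0, -6.5, 0, 0, 0],
  [0, 0, -9.5, 0, 0, 0],
  [0, 0, -12.5, 0, 0, 0],
  [0, 0, -14, 0, 0, 0],
  [0, 0, -14, 0, 0, 0],
])

```text
clock: 31.45
eef_pos: [586.1, 48.6, 156.7]
eef_rot: [3.141, -0.526, 0.175]
wrist_force: [0.9, 0.3, -0.6]
finger_gap: 34.0
```

Run:
```python
from plan import *
st()
o=snap("u")
t=o["top"]["image"][120:240,170:290]; s=o["scene"]["image"][120:240,200:320]
cv2.imwrite("pics/u_z.png",cv2.resize(np.hstack([t,s]),(800,400),interpolation=cv2.INTER_CUBIC))
c=np.array([470.5,-337.5,0]); ty=0.037; ex=np.array([np.cos(ty),np.sin(ty),0]); ey=np.array([-ex[1],ex[0],0])
L=np.radians(15);R=Rot(np.sin(L)*ex+[0,0,-np.cos(L)],-ey)
show((c+54*ex+[0,0,165],R),(c+54*ex+[0,0,45],R))
# existing sherds in tub from picture q
q=load("q")["scene"]
for p in ((165,352),(207,388)): print(onz(q,(70+p[0]/3,150+p[1]/3),25)[0].round(0))
```

```text
t 31.45 pos [586.1  48.6 156.7] j [-0.02  0.2   1.88  0.19  0.55  1.24] F [ 0.9   0.26 -0.64] gap 34.0
z [ 0.494  0.087 -0.865] y [ 0.174 -0.985  0.   ]
[-10.54, 36.76, -7.24, -3.04, -14.96, 7.33]
[-16.54, 36.76, 3.15, -3.04, -14.96, 7.33]
[ 424. -339.   25.]
[ 478. -339.   25.]
```

View pics/u_z.png

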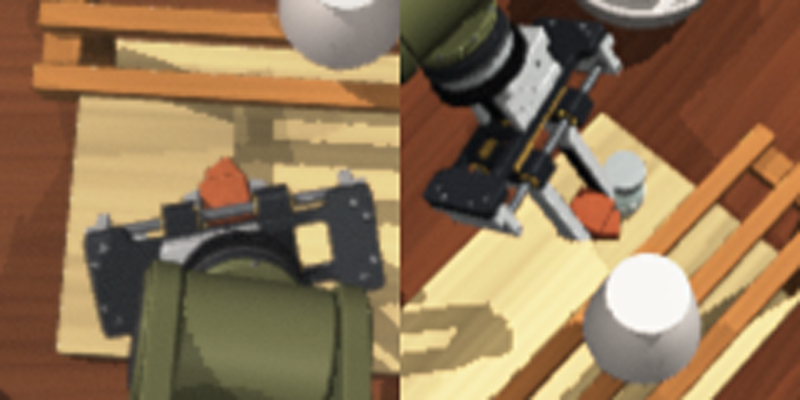

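Run:
```python
from plan import *
c=np.array([470.5,-338,0]); ty=0.037; ex=np.array([np.cos(ty),np.sin(ty),0]); ey=np.array([-ex[1],ex[0],0])
L=np.radians(20);R=Rot(np.sin(L)*ex+[0,0,-np.cos(L)],-ey)
show((c+55*ex+[0,0,160],R),(c+55*ex+[0,0,55],R))
```

```text
[-10.71, 36.82, -6.77, -3.35, -9.97, 7.18]
[-15.96, 36.82, 2.33, -3.35, -9.97, 7.18]
```

send_rows([
  [-0.6, 2, -0.4, -0.2, -0.5, 0.4],
  [-1.8, 6, -1.1, -0.5, -1.6, 1.2],
  [-3.2, 11, -2, -1, -3, 2.1],
  [-4.7, 16, -2.9, -1.5, -4.3, 3.1],
  [-6.1, 21, -3.9, -1.9, -5.7, 4.1],
  [-7.6, 26, -4.8, -2.4, -7, 5.1],
  [-9, 31, -5.7, -2.8, -8.4, 6],
  [-10.1, 35, -6.4, -3.2, -9.5, 6.8],
  [-10.7, 36.8, -6.8, -3.4, -10, 7.2],
  [-10.7, 36.8, -6.8, -3.4, -10, 7.2],
])

```text
clock: 32.8
eef_pos: [525.2, -336.0, 159.9]
eef_rot: [-3.141, -0.348, 0.035]
wrist_force: [0.3, 0.5, -0.5]
finger_gap: 33.7
```

Run:
```python
from plan import *
st()
c=np.array([470.5,-338,0]); ty=0.037; ex=np.array([np.cos(ty),np.sin(ty),0]); ey=np.array([-ex[1],ex[0],0])
L=np.radians(20);R=Rot(np.sin(L)*ex+[0,0,-np.cos(L)],-ey)
show((c+55*ex+[0,0,60],R),(c+55*ex+[0,0,26],R))
o=snap("v")
t=o["top"]["image"][140:280,320:460]; s=o["scene"]["image"][210:350,70:210]
cv2.imwrite("pics/v_z.png",cv2.resize(np.hstack([t,s]),(800,400),interpolation=cv2.INTER_CUBIC))
```

```text
t 32.8 pos [ 525.2 -336.   159.9] j [-0.73  0.37  1.6   0.3   0.94  0.66] F [ 0.26  0.49 -0.45] gap 33.7
z [ 0.341  0.012 -0.94 ] y [ 0.035 -0.999 -0.   ]
[-3.39, 0.0, 9.4, 0.01, 0.04, -0.09]
[-4.55, 0.0, 12.6, 0.01, 0.04, -0.09]
```

View pics/v_z.png

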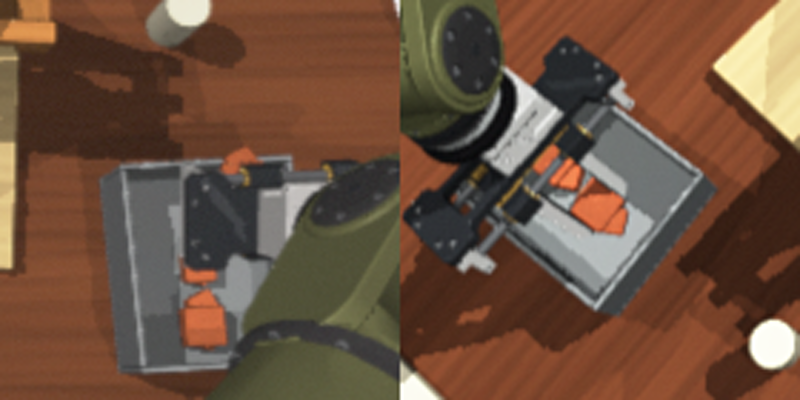

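send_rows([
  [-0.8, 0, 1.7, 0, 0, 0],
  [-1.7, 0, 4, 0, 0, 0],
  [-2.6, 0, 6.5, 0, 0, 0],
  [-3.2, 0, 8.3, 0, 0, 0],
  [-3.4, 0, 8.9, 0, 0, 0],
  [-3.4, 0, 8.9, 0, 0, 0],
])

```text
clock: 33.65
eef_pos: [523.7, -335.3, 65.4]
eef_rot: [-3.141, -0.348, 0.037]
wrist_force: [-5.2, -0.2, -2.9]
finger_gap: 33.9
```

Run:
```python
from plan import *
st()
c=np.array([470.5,-338,0]); ty=0.037; ex=np.array([np.cos(ty),np.sin(ty),0]); ey=np.array([-ex[1],ex[0],0])
L=np.radians(20);R=Rot(np.sin(L)*ex+[0,0,-np.cos(L)],-ey)
show((c+53*ex+[0,0,60],R),(c+53*ex+[0,0,26],R))
o=snap("w")
t=o["top"]["image"][140:280,320:460]; s=o["scene"]["image"][210:350,70:210]
cv2.imwrite("pics/w_z.png",cv2.resize(np.hstack([t,s]),(800,400),interpolation=cv2.INTER_CUBIC))
```

```text
t 33.65 pos [ 523.7 -335.3   65.4] j [-0.73  0.49  1.67  0.35  0.76  0.57] F [-5.18 -0.17 -2.89] gap 33.9
z [ 0.341  0.013 -0.94 ] y [ 0.037 -0.999 -0.   ]
[-0.21, 0.07, 0.49, -0.01, 0.05, -0.01]
[-1.37, 0.07, 3.69, -0.01, 0.05, -0.01]
```

View pics/w_z.png

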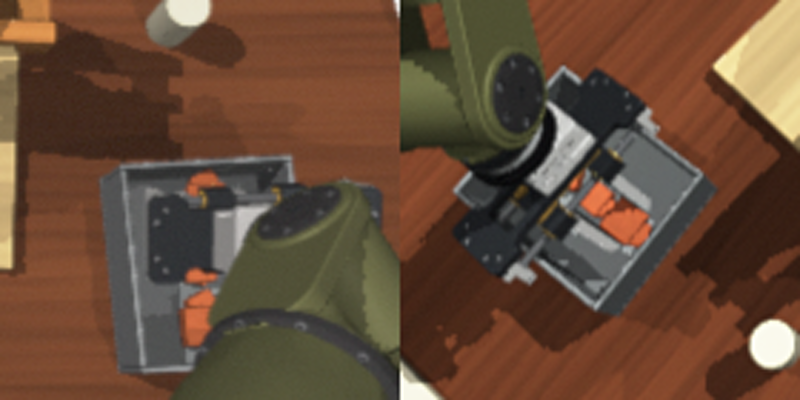

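The 5 N push along x means sherd a's front end is touching the far wall. I'll move back 8 mm before going down.

send_rows([
  [-0.4, 0, -0.15, 0, 0, 0],
  [-0.8, 0, -0.25, 0, 0, 0],
  [-0.8, 0, -0.25, 0, 0, 0],
])

```text
clock: 34.12
eef_pos: [515.5, -336.5, 65.8]
eef_rot: [3.14, -0.35, 0.036]
wrist_force: [1.2, 1.1, -0.5]
finger_gap: 33.8
```

send_rows([
  [-0.3, 0, 0.8, 0, 0, 0],
  [-0.6, 0, 1.6, 0, 0, 0],
  [-0.9, 0, 2.4, 0, 0, 0],
  [-0.9, 0, 2.4, 0, 0, 0],
])

```text
clock: 34.62
eef_pos: [515.0, -335.9, 38.7]
eef_rot: [-3.141, -0.348, 0.036]
wrist_force: [-0.0, -0.4, -0.7]
finger_gap: 33.5
```

Run:
```python
from plan import *
st()
o=snap("x")
t=o["top"]["image"][140:280,320:460]; s=o["scene"]["image"][210:350,70:210]
cv2.imwrite("pics/x_z.png",cv2.resize(np.hstack([t,s]),(800,400),interpolation=cv2.INTER_CUBIC))
```

```text
t 34.62 pos [ 515.  -335.9   38.7] j [-0.74  0.52  1.7   0.38  0.7   0.53] F [-0.04 -0.37 -0.69] gap 33.5
z [ 0.341  0.013 -0.94 ] y [ 0.036 -0.999 -0.   ]
```

View pics/x_z.png

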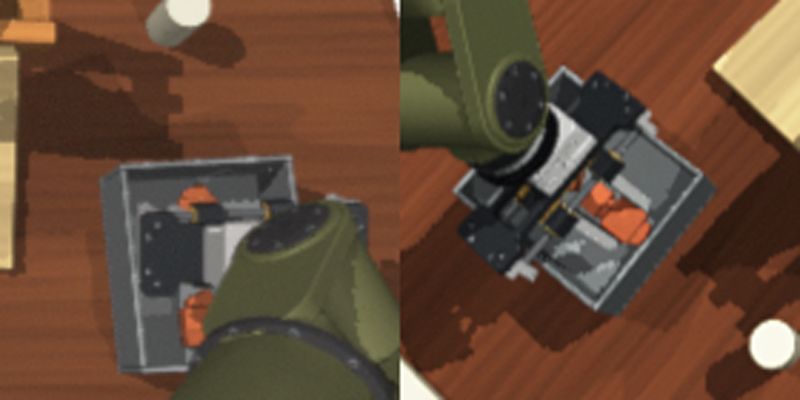

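send_rows([
  [-0.1, 0, 0.4, 0, 0, 0],
  [-0.3, 0, 0.8, 0, 0, 0],
  [-0.4, 0, 1, 0, 0, 0],
  [-0.4, 0, 1, 0, 0, 0],
])

```text
clock: 35.22
eef_pos: [515.9, -336.8, 30.2]
eef_rot: [3.139, -0.352, 0.037]
wrist_force: [1.8, 1.3, 8.8]
finger_gap: 34.0
```

send_rows([
  [0, 0, 0, 0, 0, 0],
  [0, 0, 0, 0, 0, 0],
  [0, 0, 0, 0, 0, 0],
  [0, 0, 0, 0, 0, 0],
  [0.2, 0, -0.5, 0, 0, 0],
  [1, 0, -3, 0, 0, 0],
  [2.4, 0, -6.5, 0, 0, 0],
  [3.7, 0, -10, 0, 0, 0],
  [4.8, 0, -13, 0, 0, 0],
  [5.4, 0, -15, 0, 0, 0],
  [5.4, 0, -15, 0, 0, 0],
], hand=0.2)

```text
clock: 36.6
eef_pos: [514.7, -336.5, 190.1]
eef_rot: [3.139, -0.351, 0.037]
wrist_force: [-1.1, 0.6, -0.4]
finger_gap: 56.2
```

Run:
```python
from plan import *
st()
o=snap("y")
s=o["scene"]["image"][150:350,70:290]
cv2.imwrite("pics/y_s.png",cv2.resize(s,(660,600),interpolation=cv2.INTER_CUBIC))
s=read_state();R0=Rn.from_euler("xyz",s["eef_rot"]).as_matrix()
R=Rot([0,0,-1],[0,-1,0])
show(([430,-200,250],R))
```

```text
t 36.6 pos [ 514.7 -336.5  190.1] j [-0.74  0.32  1.59  0.29  0.99  0.66] F [-1.08  0.57 -0.43] gap 56.2
z [ 0.344  0.01  -0.939] y [ 0.036 -0.999  0.003]
[-5.31, -13.89, -8.57, -0.35, -19.98, 2.06]
```

View pics/y_s.png

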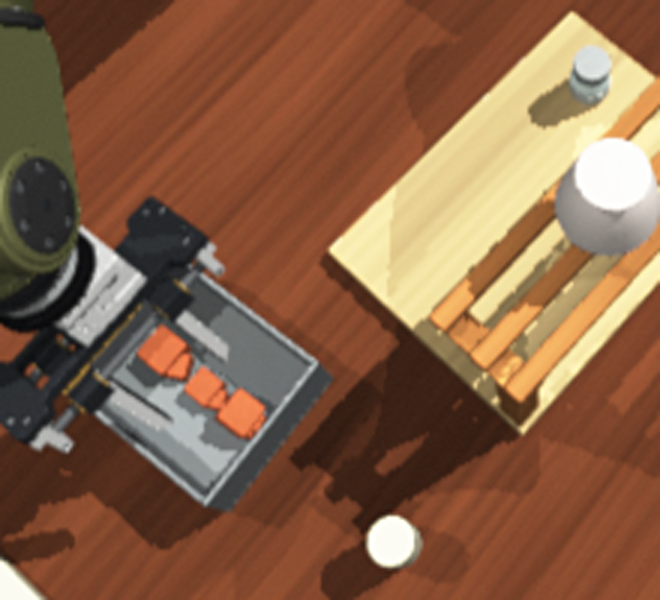

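All three sherds are in the tub. I'll park the arm high and clear, then do the final check.

send_rows([
  [0, 0, -3, 0, 0, 0],
  [0, 0, -7, 0, 0, 0],
  [-2, -4, -8, 0, -6, 0],
  [-4, -9, -8.5, 0, -13, 1],
  [-5.3, -13.9, -8.6, 0, -20, 2],
  [-5.3, -13.9, -8.6, 0, -20, 2],
  [-5.3, -13.9, -8.6, 0, -20, 2],
  [-5.3, -13.9, -8.6, 0, -20, 2],
])

```text
clock: 37.7
eef_pos: [430.0, -200.9, 250.5]
eef_rot: [-3.136, -0.0, 0.001]
wrist_force: [0.9, 0.1, 0.1]
finger_gap: 56.6
```

Run:
```python
from fit import *
from plan import st
st()
o=snap("z");T=o["top"];S=o["scene"];a=load("a")
print("large",rimfit([T,S],[422.7,344.3,64],88)); print("small",rimfit([T,S],[424,346,61],46,span=3))
# bystander shift by template matching vs first pictures
for nm,cam,(u,v,w) in (("jar","scene",(266,173,12)),("vase","scene",(273,213,20)),("prop","scene",(201,331,13)),("prop","top",(384,146,13)),("jar","top",(208,197,12)),("vase","top",(273,118,20))):
    tp=a[cam]["image"][v-w:v+w,u-w:u+w]; r=cv2.matchTemplate(o[cam]["image"][v-w-6:v+w+6,u-w-6:u+w+6],tp,cv2.TM_CCOEFF_NORMED); _,m,_,l=cv2.minMaxLoc(r); print(nm,cam,round(m,3),np.array(l)-6)
```

```text
t 37.7 pos [ 430.  -200.9  250.5] j [-0.52  0.1   1.67  0.01  1.37  1.05] F [0.86 0.08 0.1 ] gap 56.6
z [ 0.     0.006 -1.   ] y [ 0.001 -1.    -0.006]
large (array([422.61883146, 344.64866847,  63.628448  ]), np.float64(0.3223877045362007), 144)
small (array([424.62432909, 345.22009703,  59.02985434]), np.float64(0.34877068299577146), 128)
jar scene 0.968 [0 0]
vase scene 0.991 [0 0]
prop scene 1.0 [0 0]
prop top 1.0 [0 0]
jar top 0.972 [0 0]
vase top 0.999 [0 0]
```

View pics/z_scene.png

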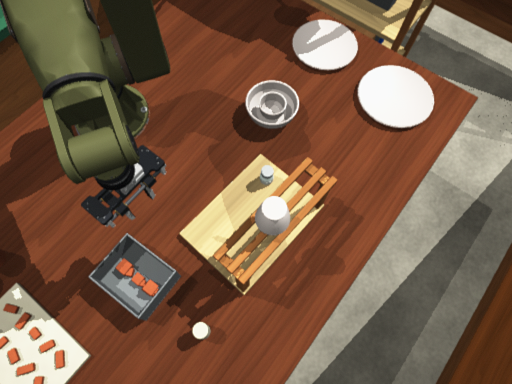

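View pics/z_top.png

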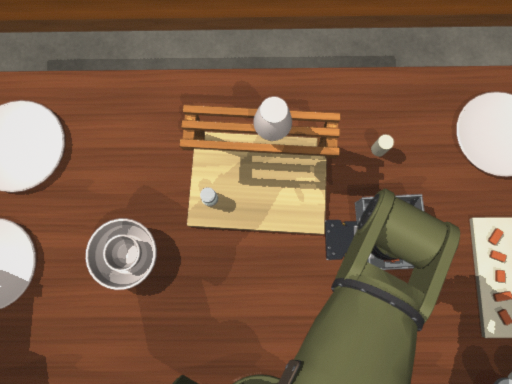

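The final pictures show a clear board. The bowls are nested at scene pixel (272,104), and the three sherds are in the tub at about (125,267), (138,279) and (150,287). The jar, vase and prop have not shifted, and the arm touches nothing.

```bash
python3 -c "
from cell import sign_off; print(sign_off())"
```

```text
the job is handed in; nothing more can be done
None
```

The board is clear, and I handed the job in at about 38 s on the robot's clock, under the 70 s limit. The small bowl is nested upright in the large one, and all three sherds are in the tub, in the order c, b, a.

- **Bowl:** I gripped it by the near rim and lowered it until it touched the large bowl's floor. The measured push reached about 11.5 N there. I eased it to about 5 N before letting go.
- **Sherds:** I took c with the gripper upright, and b and a from beneath the shelf with a 30° lean.
- **Last checks:**
  - The rim fits put the small bowl within about 2 mm of the large bowl's centre, and the large bowl had not moved measurably.
  - Matching against the first pictures showed no shift of the jar, vase or prop.
  - The arm is parked clear of everything.
- **Off plan:**
  - Sherd a's end brushed the tub's far wall on the way down, at about 5 N. I moved it back 8 mm, and it met about 9 N just before I released it.
  - Sherd a lies right against b in the tub and may rest slightly on b's end.
- **Disagreements:** Heights from the two views alone came out low by hand-picked points. The small bowl's rim read 62 mm, against 72 mm from the edge fit and 74 mm from the text; other points were 2 to 8 mm low. I used the edge fit for the bowls and the text's heights for the sherds. The finger gaps closed on the sherds matched their stated widths.

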